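# Strip the gear off a transmission shaft

## Robot

A 7-joint arm with a two-finger parallel gripper is mounted at the origin on the work surface. World frame = base frame: x ahead of the robot, y to its left, z up, the work surface at z = 0. Lengths are in m, angles in rad, forces in N, time in s.
With the tool pointing down it reaches from about 0.425 to 0.925 m from the base axis. Payload 6.8 kg.
Tool frame: the origin (TCP) lies midway between the tips of the shut fingers; the grasp point (between the pads) lies 19 mm behind it (grasp_offset is the distance from the TCP to the grasp point, in m); z points along the fingers, y is the direction in which the jaws open and shut (so a half turn about z gives the same grasp; the last joint's range is limited). The gripper opens to 88 mm and grips with 3 to 60 N. Pads are 20 mm wide; open, the fingers measure 115 mm over their backs; the gripper's body (75 mm by 178 mm) begins 61 mm behind the grasp point.
Start: joints at [-1.288, 0.477, 0.022, 1.555, -0.011, 1.109, -0.083], TCP at [0.257, 0.624, 0.223] pointing down, gripper open.
Joint ranges: [-2.96, 2.96], [-0.34, 2.1], [-1.41, 1.46], [0.24, 2.44], [-1.37, 4.51], [0.17, 1.92], [-2.96, 2.96]. Speed limits (rad/s): [2.39, 2.39, 3.14, 3.14, 3.14, 3.14, 3.14].

## Interface

Orientations are given as a rotation vector (axis times angle).
In Python, from cell import * gives the robot as it stands. The module is installed in compiled form; this text tells all that it offers.
- The arm moves only by the tool send_rows, never from a script. Its argument "targets" is a list of rows, each a list of 7 numbers: the gripper's target within -1 to 1 (shut at 1, half-way at 0, fully open at -1), then the shift along the tool's x, y, z in units of 25 mm (1.0 is 25 mm), then the turn, a rotation vector about the tool's x, y, z in units of 6 degrees (1.0 is 6 degrees). A call has 1 to 12 rows; each row is the pose to reach, as a shift and turn from the pose commanded when the call began, along the tool's axes at that moment; what a row does not reach only later rows make up. A row lasts 1/12 s, in which the tool goes at most 41.7 mm and 7.16 degrees, less where a joint would pass 70% of its speed; a pose out of reach is approached as far as the arm can. A call with a gripper value outside its range is refused whole. The fingers move at their own pace and stop on an object; "squeeze" is the grip in N (left out, the last holds). Time passes only in rows, so rows that repeat a pose let the fingers close. It gives the time, the measured TCP pose, the force and the opening at its end, in the units of the state.
- get_state(): the state, without advancing time (a new reading comes with each control period).
- grab_frame(name): name is "scene" or "top" or "wrist"; returns the picture (480x640x3 uint8, red, green, blue); there is no depth.
- camera_model(name): a dict with "mtx" (3x3 intrinsics, pixels), "R" (3x3) and "t" (3): a world point X has camera coordinates R X + t; the wrist camera has in their place "hand_eye" (4x4, takes a point from camera to tool coordinates, whose origin is the TCP and whose axes are the flange's). Camera axes: x right, y down, z forward; pixel columns grow to the right and rows downward; lengths in m; the calibration is good to about 2 mm. A picture is of the moment at which its call begins: read the wrist's pose just before it. camera_model takes no time and is no camera call.
- job_done(): hands the job in, once; it reports no verdict.
Trained networks look in the newest picture that a camera, given by its name, has taken for a name from the list of things; names that differ only in an ending like _2 or _b are one class to them, and where a whole thing is asked for, a point or a joint stands for the part that bears it (a point fixed in the world has none). Each returns a list of dicts, best first, with "conf" (0 to 1); they miss things now and then, are a little off and sometimes report something else, mostly with a low value. They report only what shows in the picture. A call takes as long as a camera call.
- trace(name, camera): "region" (480x640 bool, what is visible of it) and "extent" ([left, top, width, height] in pixels, round what is visible of it).
The state is a dict: "time": time; "joint_positions": joint angles; "joint_vel": joint speeds; "joint_torque": joint torques, N m; "eef_pos": TCP position; "tcp_rot": TCP orientation; "force": force on the tool from outside, world axes, zero at the start; "wrist_torque": the same for the moment, N m; "width": finger opening in m.
Only numpy, scipy, OpenCV 4.12 (cv2) and the standard library are available. Lean on these libraries where they do the work, as an engineer would, in place of code of your own. Each camera call takes 0.05 s, during which the arm holds its last target.

## Task

Strip the transmission shaft that stands in the vise: take the hooked pick from the rack, get its tip under one end of the split retaining ring and lift that end up out of its groove with the pick, keeping your fingers off the ring until an end has come out. Sort the parts: first put the ring into the tray that already holds retaining rings, then lift the gear off the shaft and set it down flat, without dropping it, on the floor of the tray that already holds gears. Leave the pick hanging upright in a slot of its rack again, and do not disturb the screwdriver, the spray can or the loose bearing.

Things in the scene. Friction and masses are not known exactly. Their poses are not given: they have to be found in the camera images.
- vise: Fixed grey machine vise (jaws 62 mm high, screw handle at local -x, 176 mm out) with a bare steel shaft clamped upright. Origin on the bench under the shaft axis, z up; the ring's gap faces local -y at the start. Shaft, mm above the bench: flange under the gear 62 to 74, 60 dia; journal 44 dia up to 102, above it the ring groove.
- groove (a point): Middle of the ring groove, on the shaft axis, 104 mm above the bench. Groove 39 dia from 102 to 106 mm height; its upper flank flares out to the land, 44 dia, 109 to 111 mm high. An end of the ring is out when it is above the land.
- shaft_nose (a point): Top of the shaft, 130 mm above the bench. Above the land (111 mm) the nose tapers from 38.6 dia to 32 dia at 128 mm.
- ring: Dark steel split ring in the groove: 4 mm thick, inner dia 41, outer 55, 30 g. Origin: centre of its underside, at start 102 mm up, on the gear's hub. Gap 8 mm, to local -y. Springy: lifted by one end it takes 5 to 12 N and is out whole once that end is 10 to 23 mm up; then it lies loose round the nose, tilted 0.1 to 0.4 rad: grip it across its level diameter, fingertips 6 to 8 mm lower.
- ring_end_a_tip (a point): Point on the split ring 3 mm short of one end, at mid thickness (2 mm above the underside) and mid width (24 mm from the ring's centre); on the local +x side of the gap, 9 mm from the gap's middle line.
- ring_end_b_tip (a point): The like point at the other end of the ring, on the local -x side of the gap, 9 mm from the gap's middle line.
- gear: Loose steel gear on the shaft, 0.3 to 0.5 kg, lifts off with 1 mm clearance: toothed body 68 dia, 17 mm high, on it a hub 58 dia, up to 28 mm; bore 46. Origin: centre of its underside, at start 74 mm up. At local -y, below the gap and both ends of the ring, the hub is milled away 28 mm wide and 11 mm deep: room for a pick tip from that side, inwards as far as the journal.
- pick: Hooked pick, 70 g. Square black plastic handle 18 x 18 mm, 8 to 92 mm above the origin; flange 34 dia, 0 to 8 mm; steel shank 5 dia straight down; at its foot a flat blade 6 mm wide, 3.5 mm thick, pointing to local +x. Origin on the axis at the flange's underside, z up the handle. Blade's mid height 83 mm below the origin, its end 16 mm from the axis.
- pick_tip (a point): Middle of the end of the pick's blade (local x = 16 mm, z = -83 mm of the pick). Under an end of the ring it holds well when at least 4 mm of the blade lies below the ring, with its end at or near the journal.
- rack: Fixed folded steel tool rack: top plate 200 (local x) x 70 mm (y), 105 mm above the bench, with two slots 14 mm wide (x) and 32 mm long (y). The tools' flanges lie on the plate, shank and blade hang through the slot. Origin on the bench under the middle.
- slot0 (a point): Slot in the rack, on the plate's upper face, where a hanging tool's axis lies. The slot reaches from 8 mm on the rack's -y side to 24 mm on its +y side of this point, so the pick's blade points to the rack's +y.
- slot1 (a point): The other slot, the same, 100 mm further along the rack's +x. At the start one slot holds the pick and the other the screwdriver, either way round.
- screwdriver: Bystander: screwdriver with a round black handle (25 dia, 88 mm high) hanging in the other slot. Origin at its flange's underside.
- gear_tray: Fixed bare metal open tray, outside 150 (x) x 220 (y) x 36 mm, wall and floor 3 mm, with two gears fixed side by side in its +y part; its floor is free from y = -107 to +33 mm. Origin on the bench under its middle. The two trays swap places from start to start.
- ring_tray: An equal tray with two retaining rings fixed in its +y part; its floor is free from y = -107 to +43 mm. Origin on the bench under its middle.
- spray_can: Bystander: plain aluminium spray can, 58 dia, 165 mm high, standing on the bench. Origin under its middle.
- bearing: Bystander: ball bearing 52 dia, 15 mm high, lying on the bench. Origin under its middle.

How it is judged:
On the way, in this order (a step that is already met when the one before it is completed fails the run):
1. the pick is lifted out of the rack while the ring is still in its groove (height (world z) of pick_tip above 0.06 m and horizontal distance between ring and vise below 0.01 m and z of each of ring_end_a_tip, ring_end_b_tip in the frame of vise below 0.11 m and z of ring in the frame of vise above 0.098 m), for 0.1 s.
2. one end of the ring is lifted out of the groove (to above the land) by the pick (z of any of ring_end_a_tip, ring_end_b_tip in the frame of vise above 0.112 m and contact force between pick and ring above 0.5 N).
3. the ring lies released in the tray of the rings (x of ring in the frame of ring_tray between -0.07 and 0.07 m and y of ring in the frame of ring_tray between -0.105 and 0.105 m and z of ring in the frame of ring_tray between -0.002 and 0.03 m and contact force between the fingers and ring below 0.1 N and linear speed of ring below 0.03 m/s), for 0.1 s.
4. the gear lies flat and released on the floor of the tray of the gears (x of gear in the frame of gear_tray between -0.07 and 0.07 m and y of gear in the frame of gear_tray between -0.105 and 0.105 m and z of gear in the frame of gear_tray between -0.002 and 0.009 m and angle between gear's own z axis and vertical below 0.15 rad and contact force between the fingers and gear below 0.1 N and linear speed of gear below 0.03 m/s), for 0.1 s.
At the end, for the whole second after the job is handed in: The ring lies in the ring tray (its centre between the walls, less than 30 mm above the bench); the gear lies flat (within 0.15 rad) on the floor of the gear tray; the pick hangs upright (within 0.2 rad) in a slot of the rack (flange within 20 mm of the slot point); all are released and at rest (all of step 3 and all of step 4 and (distance between pick and slot0 below 0.02 m or distance between pick and slot1 below 0.02 m) and angle between pick's own z axis and vertical below 0.2 rad and linear speed of pick below 0.03 m/s and angular speed of each of ring, gear, pick below 0.5 rad/s); the robot touches nothing.
It fails at once if the fingers touch the ring while both its ends are still in the groove (contact force between the fingers and ring above 0.5 N and (horizontal distance between ring and vise below 0.01 m and z of each of ring_end_a_tip, ring_end_b_tip in the frame of vise below 0.11 m and z of ring in the frame of vise above 0.098 m)).
It fails at once if the gear is dropped (falls faster than 0.6 m/s, about 18 mm) (linear speed of gear above 0.6 m/s and contact force between the fingers and gear below 0.1 N).
It fails at once if the screwdriver is moved more than 25 mm (distance of screwdriver from where it was at the start of the episode above 0.025 m).
It fails at once if the spray can or the loose bearing is moved more than 25 mm (distance of any of spray_can, bearing from where it was at the start of the episode above 0.025 m).
It also fails if it takes over 72 s, if anything falls off the work surface, if the arm or the gripper's body presses on something with over 40 N, if the wrist force passes 120 N, or if a joint passes its speed limit or range.

## Working session

There is one attempt and no reset: what is moved stays moved. The work goes in short steps, Python scripts to look and compute and a tool call to move; the robot and the scene stay as the last step left them, time stands still between calls to the robot, and variables do not carry over. Pictures are saved under pics/ and viewed, and the job is handed in when it is done.

Besides the shell and the picture viewer there is one more tool, called after ">>>" as name(argument=value, ...), one argument or row to a line, values as JSON. send_rows: Moves the arm, as the interface text tells. Its arguments: {"type":"object","properties":{"targets":{"type":"array","items":{"type":"array","items":{"type":"number"}}},"squeeze":{"type":"number"}},"required":["targets"]}

```bash
mkdir -p pics; ls
python3 - <<'E'
from cell import *
import cv2
s=get_state();print(s)
for n in["scene","top","wrist"]:
    f=grab_frame(n);cv2.imwrite(f"pics/a_{n}.png",f[:,:,::-1])
    print(n,camera_model(n))
E
```

```text
pics
{'time': 0.0, 'joint_positions': array([-1.28810655,  0.47781488,  0.02235498,  1.55642091, -0.0114987 ,
        1.10930433, -0.08306899]), 'joint_vel': array([ 0.00081442,  0.00116668, -0.00059902,  0.00033615,  0.0009417 ,
       -0.0015054 , -0.00184346]), 'joint_torque': array([-2.28404460e-04, -5.82842445e+01,  1.53439466e+00, -2.72618669e+01,
       -5.43270085e-02,  1.69631734e-02,  1.64161074e-04]), 'eef_pos': array([0.25691677, 0.62355208, 0.22168502]), 'tcp_rot': array([-6.09849717e-01, -3.08161526e+00,  2.83784945e-03]), 'force': array([-0.16492074,  0.30596442, -0.15002273]), 'wrist_torque': array([ 0.02215036, -0.00971932, -0.05496737]), 'width': 0.08824838649463851}
scene {'mtx': array([[482.55816023,   0.        , 318.80420274],
       [  0.        , 482.55816023, 239.14969473],
       [  0.        ,   0.        ,   1.        ]]), 'R': array([[ 0.27937537,  0.95997263, -0.02004901],
       [ 0.47911144, -0.15746755, -0.86351387],
       [-0.83210674,  0.23163879, -0.50392642]]), 't': array([-0.15866636, -0.18099055,  1.43823923])}
top {'mtx': array([[471.24674575,
[... 160 characters left out ...]
-0.99984491,  0.00391538],
       [-0.9988128 ,  0.0169741 , -0.04566036],
       [ 0.04558682, -0.00469475, -0.99894935]]), 't': array([-0.02549339,  0.59861269,  0.91603122])}
wrist {'mtx': array([[431.29486512,   0.        , 327.74318778],
       [  0.        , 431.29486512, 238.02868613],
       [  0.        ,   0.        ,   1.        ]]), 'hand_eye': array([[-6.54319014e-05, -9.53257405e-01, -3.02159421e-01,
         8.37466457e-02],
       [ 9.99999567e-01,  2.18008504e-04, -9.04324255e-04,
        -4.77075689e-04],
       [ 9.27927116e-04, -3.02159350e-01,  9.53256978e-01,
        -1.62829506e-01],
       [ 0.00000000e+00,  0.00000000e+00,  0.00000000e+00,
         1.00000000e+00]])}
```

View pics/a_scene.png

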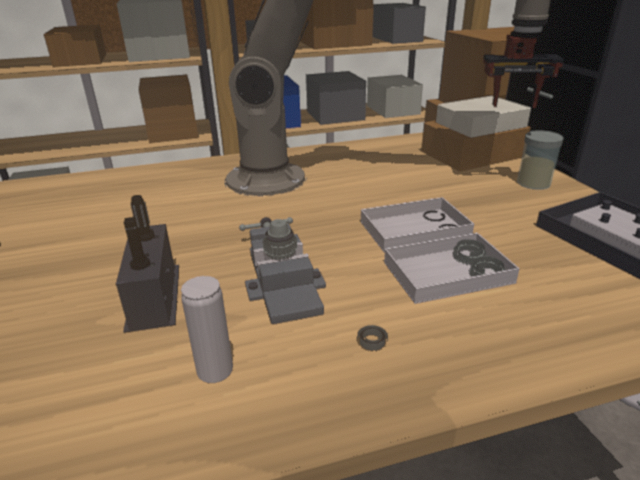

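View pics/a_top.png

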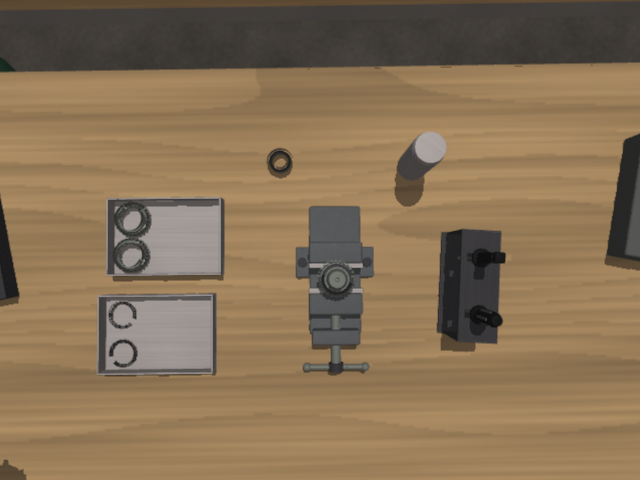

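View pics/a_wrist.png

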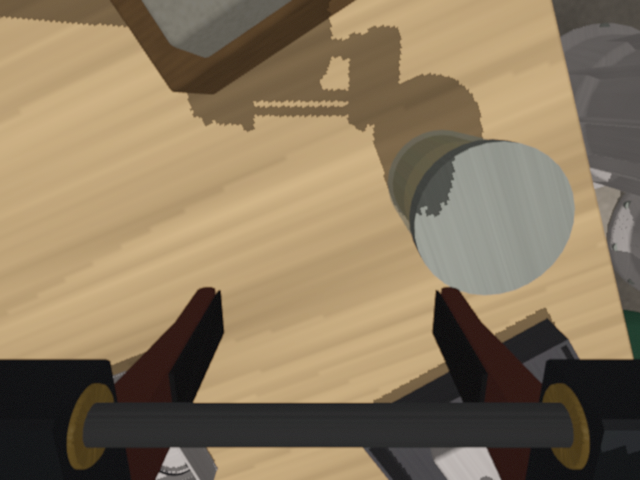

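```bash
cat > h.py <<'E'
from cell import *
import numpy as np, cv2
from scipy.spatial.transform import Rotation as Rn
def cam(name,st=None):
    m=camera_model(name)
    if name!="wrist": return m["mtx"],np.array(m["R"]),np.array(m["t"])
    T=np.eye(4);T[:3,:3]=Rn.from_rotvec(st["tcp_rot"]).as_matrix();T[:3,3]=st["eef_pos"]
    W=np.linalg.inv(T@m["hand_eye"])
    return m["mtx"],W[:3,:3],W[:3,3]
def plane(c,uv,z):
    K,R,t=c; d=R.T@np.linalg.inv(K)@np.array([uv[0],uv[1],1.]); o=-R.T@t
    return o+d*(z-o[2])/d[2]
def proj(c,X):
    K,R,t=c; p=K@(R@np.asarray(X)+t); return p[:2]/p[2]
def crop(img,x,y,w,h,s,fn):
    cv2.imwrite(fn,cv2.resize(img[y:y+h,x:x+w,::-1],None,fx=s,fy=s,interpolation=cv2.INTER_CUBIC))
def shot(name):
    st=get_state(); f=grab_frame(name); return st,f,cam(name,st)
E
python3 - <<'E'
from h import *
f=cv2.imread("pics/a_top.png")[:,:,::-1]
crop(f,290,200,220,180,3.5,"pics/c1.png")
g=cv2.imread("pics/a_scene.png")[:,:,::-1]
crop(g,100,180,230,160,3.4,"pics/c2.png")
for n in ["scene","top"]:
  c=cam(n)
  for o in ["pick","screwdriver","rack","vise","ring","gear","gear_tray","ring_tray","spray_can","bearing"]:
    r=trace(o,n)
    print(n,o,[(round(float(q["conf"]),2),q["extent"],np.round(np.argwhere(q["region"]).mean(0)[::-1],1)) for q in r][:3])
c=cam("top"); print(-c[1].T@c[2])
c=cam("scene"); print(-c[1].T@c[2])
print(get_state()["time"])
E
```

```text
scene pick [(0.59, [123.2, 219.4, 23.4, 48.4], array([134.6, 244.8]))]
scene screwdriver [(0.65, [129.3, 198.2, 26.1, 43.9], array([141.4, 217.9])), (0.43, [114.3, 224.0, 63.7, 109.5], array([149.2, 284.8]))]
scene rack [(0.64, [116.7, 225.0, 63.3, 106.4], array([149.1, 285.1])), (0.56, [238.6, 218.3, 87.3, 106.5], array([282.6, 276.3]))]
scene vise [(0.7, [242.5, 217.0, 83.7, 106.4], array([283.1, 275.9]))]
scene ring [(0.51, [262.9, 231.2, 29.3, 11.4], array([278. , 238.4]))]
scene gear []
scene gear_tray [(0.72, [265.0, 237.8, 29.4, 15.2], array([279.1, 247.1])), (0.58, [385.9, 230.8, 133.9, 72.0], array([448.9, 267.3])), (0.58, [239.0, 217.0, 88.1, 105.2], array([282.7, 275.8]))]
scene ring_tray [(0.73, [239.1, 216.8, 86.7, 109.0], array([282.6, 276. ])), (0.69, [361.9, 198.0, 112.3, 51.6], array([414.4, 222.6]))]
scene spray_can [(0.89, [181.0, 275.6, 53.1, 108.9], array([206.8, 328.7]))]
scene bearing [(0.91, [356.6, 325.0, 29.8, 29.1], array([371.9, 337.4])), (0.56, [239.7, 220.2, 86.0, 104.7], array([282.6, 276.6]))]
top pick [(0.62, [467.9, 248.4, 36.3, 17.2], array([486.2, 
[... 272 characters left out ...]
1, 281.5]))]
top ring [(0.81, [319.3, 262.4, 30.5, 30.5], array([333.5, 279.9]))]
top gear [(0.82, [321.8, 290.3, 4.6, 0.6], array([323., 289.])), (0.27, [321.0, 266.2, 30.4, 28.2], array([334.4, 277.2]))]
top gear_tray [(0.64, [105.5, 197.9, 120.6, 77.4], array([165.3, 236.3])), (0.64, [319.7, 283.1, 33.2, 15.5], array([336.3, 290. ]))]
top ring_tray [(0.91, [97.7, 291.7, 117.4, 83.0], array([156.8, 334.1]))]
top spray_can [(0.94, [396.2, 132.1, 49.2, 48.9], array([421.8, 155.9]))]
top bearing [(0.75, [268.0, 146.8, 23.2, 27.5], array([280.6, 161. ])), (0.34, [102.7, 194.2, 123.0, 80.9], array([165.1, 236.2]))]
[ 0.55570534 -0.03134982  0.94250148]
[ 1.32781068 -0.20933677  0.56529779]
1.15
```

View pics/c1.png

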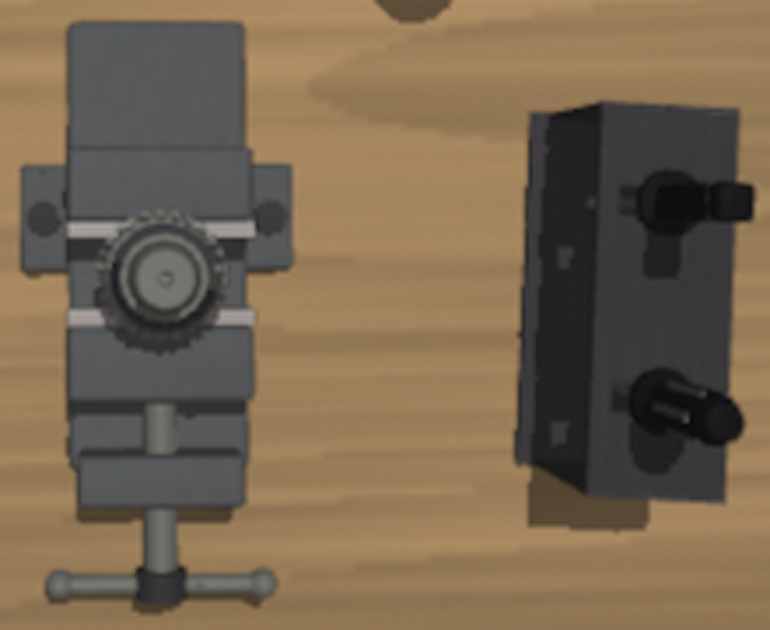

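View pics/c2.png

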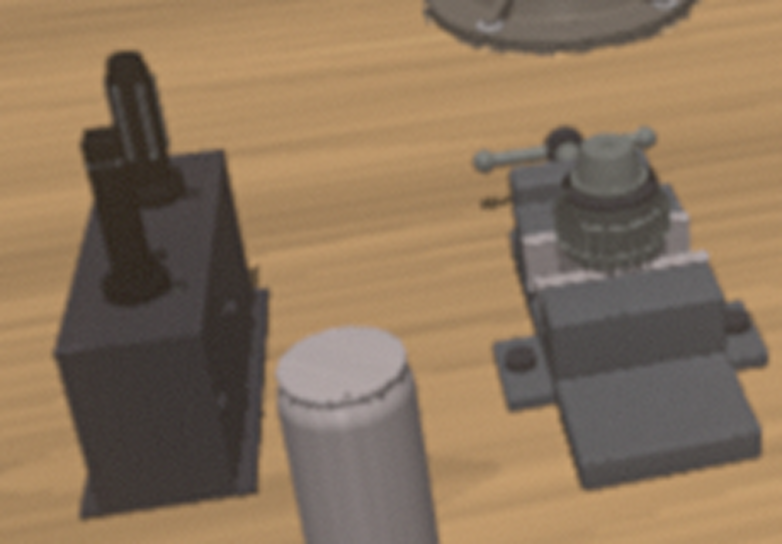

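Run:
```python
from h import *
c=cam("top"); s=cam("scene")
p=lambda x,y:(x/3.5+290-.5,y/3.5+200-.5)
P=lambda x,y,z:print(np.round(plane(c,p(x,y),z),4))
print("nose");P(166,278,.130)
print("jaw ends L/R far, near");P(67,229,.062);P(255,229,.062);P(67,317,.062);P(255,317,.062)
print("handle ends");P(58,586,.05);P(265,584,.05)
print("rack plate corners");[P(a,b,.105) for a,b in [(603,102),(740,108),(725,502),(586,493)]]
print("pick flange, scr flange");P(668,203,.113);P(660,401,.113)
print("pick top, scr");P(738,201,.197);P(722,422,.201)
q=lambda x,y:(x/3.4+100-.5,y/3.4+180-.5)
print("scene nose");print(plane(s,q(612,146),.130))
print("scene flange pick/scr");print(plane(s,q(136,282),.113),plane(s,q(157,188),.113))
for n,pt in [("geartray",[(107,199),(223,198),(223,275),(107,276)]),("ringtray",[(98,295),(215,293),(215,374),(98,375)])]:
  print(n,[np.round(plane(c,a,.036),4)[:2] for a in pt],np.round(np.mean([plane(c,a,.036) for a in pt],0),4))
```

```text
nose
[ 0.522  -0.0646  0.13  ]
jaw ends L/R far, near
[ 0.5462 -0.0151  0.062 ]
[ 0.5444 -0.1154  0.062 ]
[ 0.4995 -0.0144  0.062 ]
[ 0.4977 -0.1144  0.062 ]
handle ends
[ 0.3555 -0.007   0.05  ]
[ 0.3545 -0.1178  0.05  ]
rack plate corners
[ 0.6065 -0.2899  0.105 ]
[ 0.6023 -0.3597  0.105 ]
[ 0.4036 -0.3452  0.105 ]
[ 0.4093 -0.2752  0.105 ]
pick flange, scr flange
[ 0.5546 -0.3186  0.113 ]
[ 0.4557 -0.3114  0.113 ]
pick top, scr
[ 0.555  -0.3213  0.197 ]
[ 0.4565 -0.3091  0.201 ]
scene nose
[ 0.52479376 -0.0629135   0.13      ]
scene flange pick/scr
[ 0.5606489  -0.32083105  0.113     ] [ 0.46134211 -0.31234207  0.113     ]
geartray [array([0.6796, 0.3723]), array([0.6778, 0.1487]), array([0.5294, 0.1498]), array([0.5314, 0.3718])] [0.6045 0.2606 0.036 ]
ringtray [array([0.4954, 0.3888]), array([0.4953, 0.1654]), array([0.3422, 0.1665]), array([0.3443, 0.3882])] [0.4193 0.2772 0.036 ]
```

```bash
cat >> h.py <<'E'
def go(pos,yaw,st=None,tilt=None):
    """units to reach pos with tool y at yaw(deg) from world y; measured pose as base"""
    st=st or get_state()
    R0=Rn.from_rotvec(st["tcp_rot"]).as_matrix()
    R1=Rn.from_euler('z',yaw,degrees=True).as_matrix()@np.diag([-1.,1,-1])
    if tilt is not None: R1=Rn.from_rotvec(tilt).as_matrix()@R1
    d=R0.T@(np.array(pos)-st["eef_pos"])/.025
    r=np.degrees(Rn.from_matrix(R0.T@R1).as_rotvec())/6
    print("shift",np.round(d,3),"turn",np.round(r,3),"rows>=",np.linalg.norm(d)*25/41.7,np.linalg.norm(r)*6/7.16, "t",st["time"])
def stat():
    s=get_state();R=Rn.from_rotvec(s["tcp_rot"]).as_matrix()
    print("t",s["time"],"p",np.round(s["eef_pos"],4),"yaw",np.degrees(np.arctan2(-R[0,1],R[1,1])).round(2),"z",R[:,2].round(3),"F",np.round(s["force"],1),"w",round(s["width"],4)); return s
E
python3 - <<'E'
from h import *
stat();go([.522,-.066,.25],-1)
E
```

```text
t 1.15 p [0.2571 0.6241 0.2227] yaw -22.39 z [-0.  0. -1.] F [-0.1  0.2 -0.1] w 0.0876
shift [-20.314 -21.487  -1.095] turn [ 0.    -0.    -3.565] rows>= 17.739644482756027 2.9878354855929 t 1.15
```

>>> send_rows(
  targets=[
    [-1,-20.3,-21.5,-1.1,0,0,-3.56],
    [-1,-20.3,-21.5,-1.1,0,0,-3.56],
    [-1,-20.3,-21.5,-1.1,0,0,-3.56],
    [-1,-20.3,-21.5,-1.1,0,0,-3.56],
    [-1,-20.3,-21.5,-1.1,0,0,-3.56],
    [-1,-20.3,-21.5,-1.1,0,0,-3.56],
    [-1,-20.3,-21.5,-1.1,0,0,-3.56],
    [-1,-20.3,-21.5,-1.1,0,0,-3.56],
    [-1,-20.3,-21.5,-1.1,0,0,-3.56],
    [-1,-20.3,-21.5,-1.1,0,0,-3.56],
    [-1,-20.3,-21.5,-1.1,0,0,-3.56],
    [-1,-20.3,-21.5,-1.1,0,0,-3.56],
  ],
)

```text
time: 2.15
eef_pos: [0.4363, 0.1556, 0.2417]
tcp_rot: [0.028, 3.141, 0.001]
force: [1.0, 0.9, 0.0]
width: 0.0877
```

Run:
```python
from h import *
stat();go([.522,-.066,.25],-1)
```

```text
t 2.15 p [0.4363 0.1556 0.2417] yaw -1.03 z [ 0.001  0.001 -1.   ] F [1.  0.9 0. ] w 0.0877
shift [-3.588 -8.8   -0.334] turn [ 0.007  0.008 -0.005] rows>= 5.700869327253098 0.01002316963019954 t 2.15
```

>>> send_rows(
  targets=[
    [-1,-3.2,-8,-0.3,0,0,0],
    [-1,-3.2,-8,-0.3,0,0,0],
    [-1,-3.2,-8,-0.3,0,0,0],
    [-1,-3.2,-8,-0.3,0,0,0],
    [-1,-3.2,-8,-0.3,0,0,0],
    [-1,-3.2,-8,-0.3,0,0,0],
    [-1,-3.2,-8,-0.3,0,0,0],
    [-1,-3.2,-8,-0.3,0,0,0],
  ],
)

```text
time: 2.82
eef_pos: [0.512, -0.0433, 0.2486]
tcp_rot: [-0.029, -3.141, -0.001]
force: [-0.9, 0.7, -0.6]
width: 0.0879
```

Run:
```python
from h import *
stat()
st,f,c=shot("wrist")
cv2.imwrite("pics/b_wrist.png",f[:,:,::-1])
for z,n in [(.13,"nose"),(.104,"ring")]: print(n,proj(c,[.522,-.0646,z]))
for o in ["ring","gear","ring_end_a_tip"]:
    r=trace(o,"wrist"); print(o,[(round(float(q["conf"]),2),q["extent"]) for q in r][:3])
```

```text
t 2.8167 p [ 0.512  -0.0433  0.2486] yaw -1.06 z [-0.001  0.001 -1.   ] F [-0.9  0.7 -0.6] w 0.0879
nose [297.76772834 245.26967579]
ring [300.08750359 234.20135026]
ring [(0.72, [264.3, 197.6, 74.2, 72.1])]
gear [(0.81, [256.5, 183.8, 87.5, 74.3])]
ring_end_a_tip [(0.74, [264.1, 242.6, 68.0, 27.1])]
```

View pics/b_wrist.png

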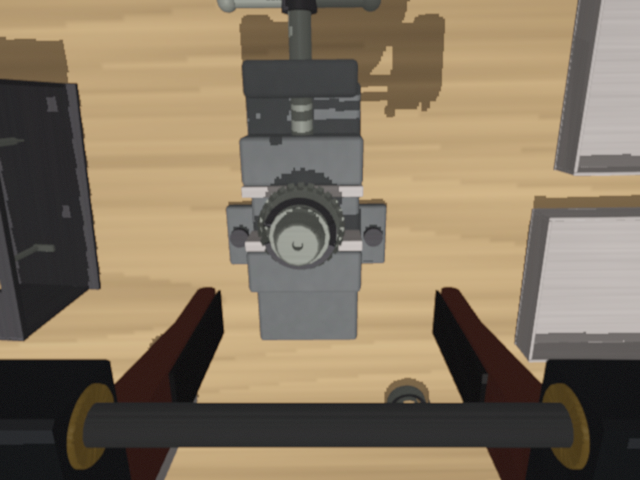

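Run:
```python
from h import *
f=cv2.imread("pics/b_wrist.png")[:,:,::-1]
crop(f,240,160,120,120,6,"pics/c3.png")
```

```text
(no output)
```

View pics/c3.png

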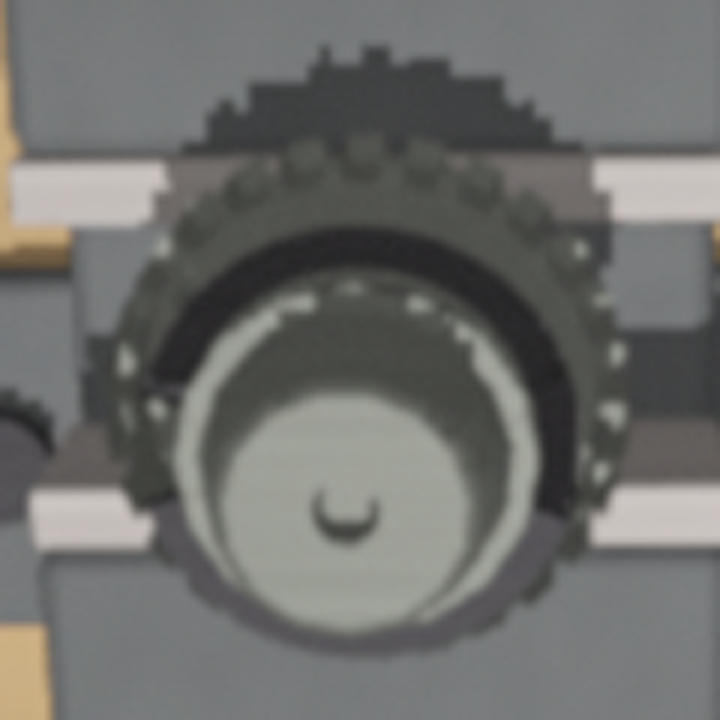

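Run:
```python
from h import *
go([.556,-.320,.29],-4.2)
```

```text
shift [ -1.926 -11.099  -1.663] turn [ 0.006 -0.004  0.559] rows>= 6.826648469456348 0.46837268988205594 t 3.0167
```

>>> send_rows(
  targets=[
    [-1,-1.9,-11.1,-1.7,0,0,0.55],
    [-1,-1.9,-11.1,-1.7,0,0,0.55],
    [-1,-1.9,-11.1,-1.7,0,0,0.55],
    [-1,-1.9,-11.1,-1.7,0,0,0.55],
    [-1,-1.9,-11.1,-1.7,0,0,0.55],
    [-1,-1.9,-11.1,-1.7,0,0,0.55],
    [-1,-1.9,-11.1,-1.7,0,0,0.55],
    [-1,-1.9,-11.1,-1.7,0,0,0.55],
    [-1,-1.9,-11.1,-1.7,0,0,0.55],
  ],
)

```text
time: 3.77
eef_pos: [0.5546, -0.3231, 0.2911]
tcp_rot: [-0.122, -3.139, 0.001]
force: [0.5, 0.4, -0.8]
width: 0.0877
```

Run:
```python
from h import *
stat()
st,f,c=shot("wrist")
cv2.imwrite("pics/d_wrist.png",f[:,:,::-1])
for z,n in [(.197,"top"),(.113,"flange")]: print(n,proj(c,[.556,-.32,z]))
for o in ["pick"]:
    r=trace(o,"wrist"); print(o,[(round(float(q["conf"]),2),q["extent"]) for q in r][:3])
stat()
```

```text
t 3.7667 p [ 0.5546 -0.3231  0.2911] yaw -4.45 z [-0. -0. -1.] F [ 0.5  0.4 -0.8] w 0.0877
top [333.89631341 243.62140297]
flange [332.62102761 211.17941238]
pick [(0.63, [312.6, 188.1, 39.6, 66.7]), (0.26, [305.8, 52.0, 47.1, 52.7])]
t 3.8667 p [ 0.5552 -0.3198  0.2906] yaw -4.19 z [-0.001  0.002 -1.   ] F [-0.2  0.2 -0.6] w 0.0882
```

View pics/d_wrist.png

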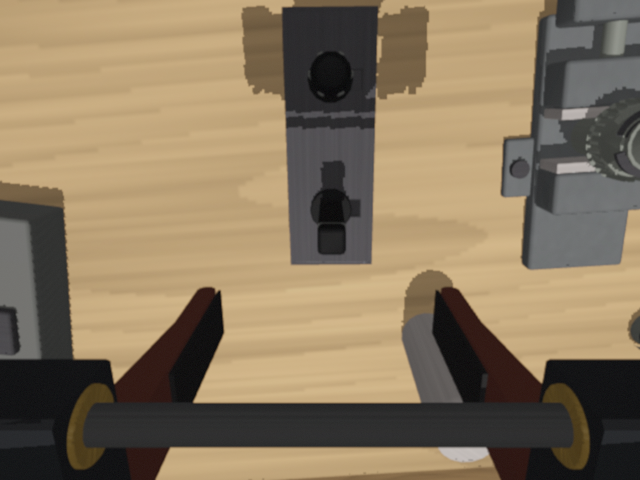

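Run:
```python
from h import *
st,f,c=shot("wrist"); 
crop(f,280,160,110,120,5,"pics/d2.png")
g=f.astype(int).sum(2)
for z in (.197,): print(plane(c,(331.5,240),z), plane(c,(330.5,207),.113))
stat()
```

```text
[ 0.55391786 -0.31784845  0.197     ] [ 0.55281176 -0.31781197  0.113     ]
t 3.9167 p [ 0.5554 -0.3194  0.2907] yaw -4.14 z [-0.     0.002 -1.   ] F [ 0.4  0.6 -0.7] w 0.088
```

View pics/d2.png

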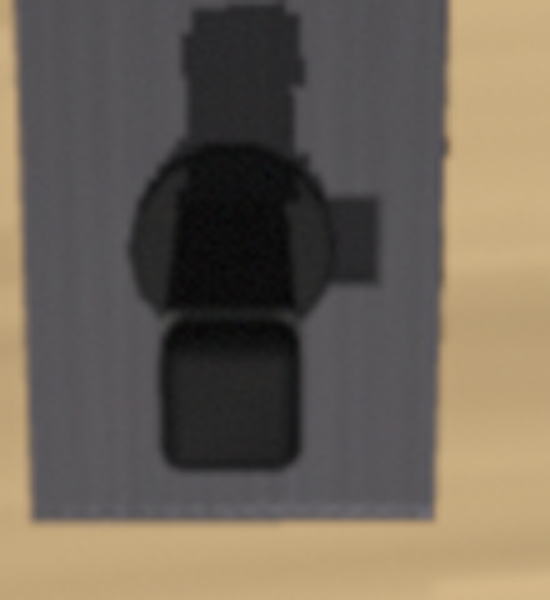

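Run:
```python
from h import *
s=get_state();c=cam("wrist",s)
print(plane(c,(325.7,238.1),.197),plane(c,(326,208.5),.113))
# grip: TCP 35mm above flange underside? -> TCP z = .105+.041
go([.554,-.319,.148],-4.15)
```

```text
[ 0.55258619 -0.3209336   0.197     ] [ 0.55397196 -0.321094    0.113     ]
shift [5.200e-02 3.000e-03 5.708e+00] turn [ 0.017 -0.006  0.001] rows>= 3.4220388215835706 0.01475020934233936 t 3.9167
```

>>> send_rows(
  targets=[
    [-1,0.08,-0.05,2,0,0,0],
    [-1,0.08,-0.05,3.5,0,0,0],
    [-1,0.08,-0.05,5,0,0,0],
    [-1,0.08,-0.05,6.23,0,0,0],
    [-1,0.08,-0.05,6.23,0,0,0],
    [-1,0.08,-0.05,6.23,0,0,0],
    [1,0.08,-0.05,6.23,0,0,0],
    [1,0.08,-0.05,6.23,0,0,0],
    [1,0.08,-0.05,6.23,0,0,0],
    [1,0.08,-0.05,6.23,0,0,0],
    [1,0.08,-0.05,6.23,0,0,0],
    [1,0.08,-0.05,6.23,0,0,0],
  ],
  squeeze=45,
)

```text
time: 4.92
eef_pos: [0.5529, -0.3234, 0.1361]
tcp_rot: [0.119, 3.138, -0.0]
force: [1.2, 0.5, -0.3]
width: 0.0512
```

Run:
```python
from h import *
stat()
```

```text
t 4.9167 p [ 0.5529 -0.3234  0.1361] yaw -4.33 z [ 0.001 -0.    -1.   ] F [ 1.2  0.5 -0.3] w 0.0512
```

>>> send_rows(
  targets=[
    [1,0,0,0,0,0,0],
    [1,0,0,0,0,0,0],
    [1,0,0,0,0,0,0],
    [1,0,0,0,0,0,0],
    [1,0,0,0,0,0,0],
  ],
)

```text
time: 5.33
eef_pos: [0.5527, -0.3231, 0.1354]
tcp_rot: [-0.119, -3.139, -0.0]
force: [-0.7, -0.1, 0.0]
width: 0.0176
```

Run:
```python
from h import *
s=stat()
st,f,c=shot("wrist"); cv2.imwrite("pics/e.png",f[:,:,::-1])
stat()
```

```text
t 5.3333 p [ 0.5527 -0.3231  0.1354] yaw -4.33 z [-0.  0. -1.] F [-0.7 -0.1  0. ] w 0.0176
t 5.3833 p [ 0.5527 -0.3232  0.1354] yaw -4.33 z [-0.  0. -1.] F [-0.1  0.5 -1.4] w 0.0179
```

View pics/e.png

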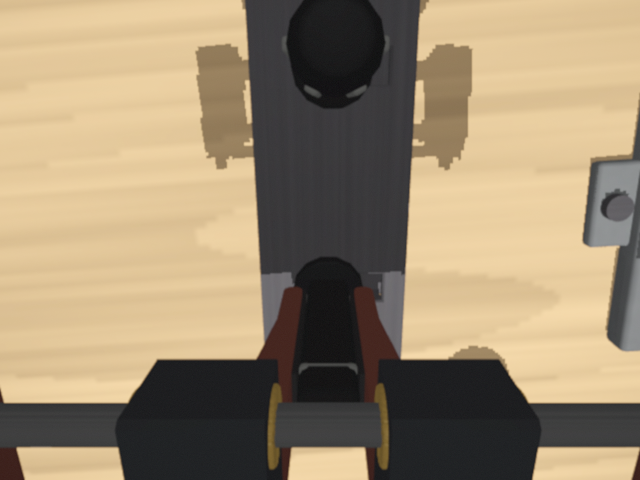

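>>> send_rows(
  targets=[
    [1,0,0,-1,0,0,0],
    [1,0,0,-2,0,0,0],
    [1,0,0,-3.5,0,0,0],
    [1,0,0,-5,0,0,0],
    [1,0,0,-5.2,0,0,0],
    [1,0,0,-5.2,0,0,0],
  ],
)

```text
time: 5.88
eef_pos: [0.5539, -0.3243, 0.2685]
tcp_rot: [0.119, 3.134, -0.003]
force: [-0.4, -0.3, -1.6]
width: 0.0181
```

```bash
cat >> h.py <<'E'
V=np.array([.5225,-.065]); VY=-1.0
def vl(x,y,z):
    a=np.radians(VY); c,s=np.cos(a),np.sin(a)
    return np.array([V[0]+(c*x-s*y)/1e3,V[1]+(s*x+c*y)/1e3,z])
E
python3 - <<'E'
from h import *
s=stat()
st,f,c=shot("wrist"); cv2.imwrite("pics/e2.png",f[:,:,::-1])
stat()
print(vl(-9,-75,.24))
go(vl(-9,-75,.24),-1)
E
```

```text
t 5.8833 p [ 0.5539 -0.3243  0.2685] yaw -4.35 z [ 0.005 -0.002 -1.   ] F [-0.4 -0.3 -1.6] w 0.0181
t 5.9333 p [ 0.5529 -0.3234  0.266 ] yaw -4.33 z [ 0.002 -0.    -1.   ] F [ 0.2  0.6 -0.9] w 0.0177
[ 0.51219244 -0.13983151  0.24      ]
shift [2.18  7.199 1.035] turn [-0.003  0.015 -0.555] rows>= 4.551778338410577 0.46494643410453823 t 5.9333
```

View pics/e2.png

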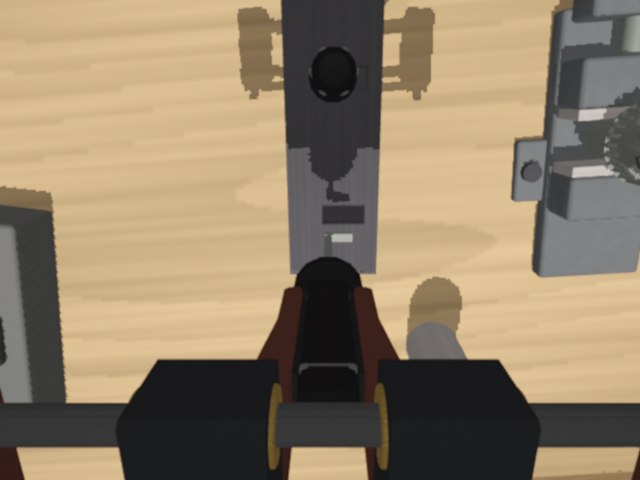

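Run:
```python
from h import *
f=cv2.imread("pics/e2.png")[:,:,::-1]
crop(f,290,190,100,100,6,"pics/e3.png")
m=camera_model("wrist");H=np.linalg.inv(m["hand_eye"])
c=(m["mtx"],H[:3,:3],H[:3,3])
for x in(-.003,0,.003): print(x,proj(c,[x,.016,.1134]),proj(c,[x,0.016,.1134-.00175]))
print(proj(c,[0.003,.016,.11165]),proj(c,[-0.003,.016,.11165]))
```

```text
-0.003 [352.496758   237.19295213] [352.63811337 237.97959872]
0 [352.57413751 232.91699119] [352.71638882 233.68126266]
0.003 [352.65200413 228.6141128 ] [352.79515989 229.35571051]
[352.79515989 229.35571051] [352.63811337 237.97959872]
```

View pics/e3.png

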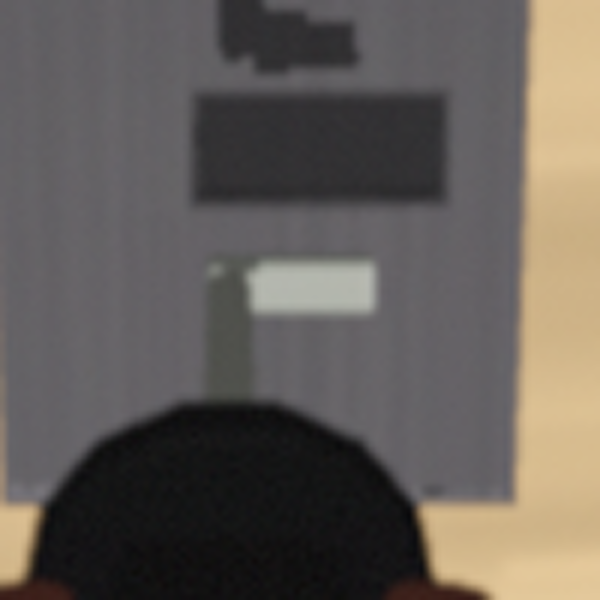

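>>> send_rows(
  targets=[
    [1,2.18,7.2,0,0,0,-0.55],
    [1,2.18,7.2,0,0,0,-0.55],
    [1,2.18,7.2,0,0,0,-0.55],
    [1,2.18,7.2,0.5,0,0,-0.55],
    [1,2.18,7.2,1.0,0,0,-0.55],
    [1,2.18,7.2,1.0,0,0,-0.55],
    [1,2.18,7.2,1.0,0,0,-0.55],
    [1,2.18,7.2,1.0,0,0,-0.55],
  ],
)

```text
time: 6.6
eef_pos: [0.5114, -0.1404, 0.2395]
tcp_rot: [-0.029, -3.14, 0.001]
force: [-0.4, 0.3, -0.0]
width: 0.0179
```

Run:
```python
from h import *
s=stat()
st,f,c=shot("wrist"); cv2.imwrite("pics/g1.png",f[:,:,::-1])
crop(f,260,160,200,150,4,"pics/g1c.png")
for n,p in [("nose",vl(0,0,.13)),("b",vl(-9,-22.3,.104)),("a",vl(9,-22.3,.104))]: print(n,proj(c,p))
R=Rn.from_rotvec(s["tcp_rot"]).as_matrix()
print("tip est",s["eef_pos"]+R@[-.0028,.016,.1134])
st,f,c=shot("scene"); cv2.imwrite("pics/g1s.png",f[:,:,::-1]); crop(f,180,150,200,150,4,"pics/g1s.png")
```

```text
t 6.6 p [ 0.5114 -0.1404  0.2395] yaw -1.06 z [-0.002 -0.001 -1.   ] F [-0.4  0.3 -0. ] w 0.0179
nose [441.90469568 248.9849986 ]
b [402.75997904 225.42757671]
a [401.50404315 249.12387235]
tip est [ 0.51422614 -0.12446517  0.12610103]
```

View pics/g1c.png

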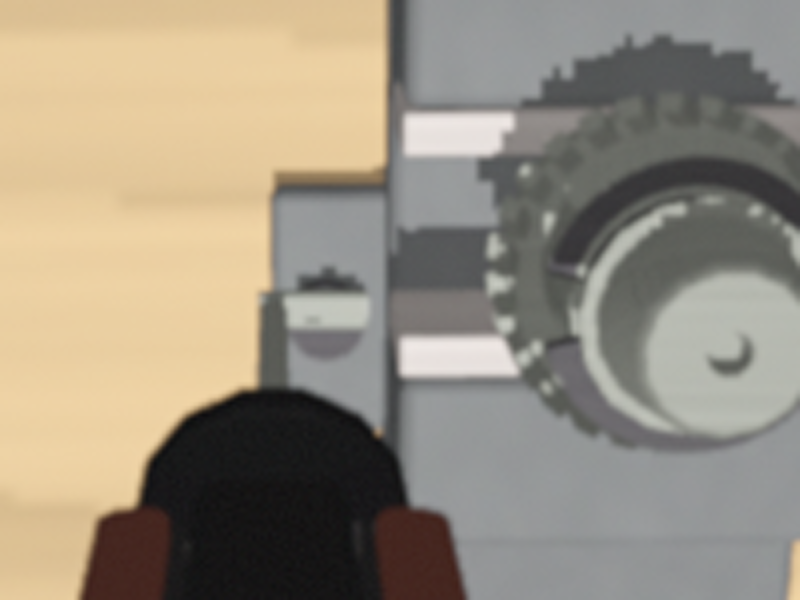

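View pics/g1s.png

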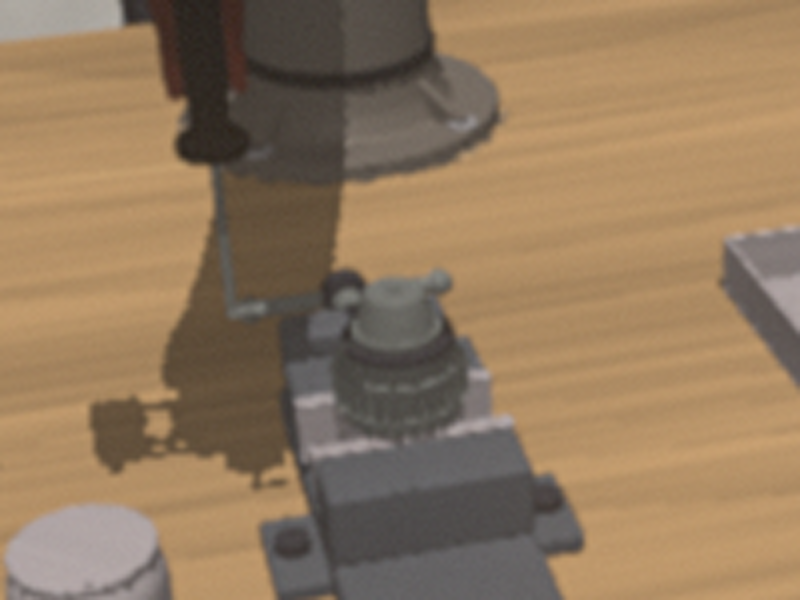

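>>> send_rows(
  targets=[
    [1,0.09,0,0.6,0,0,0],
    [1,0.09,0,1.16,0,0,0],
    [1,0.09,0,1.16,0,0,0],
    [1,0.09,0.6,1.16,0,0,0],
    [1,0.09,1.26,1.16,0,0,0],
    [1,0.09,1.26,1.16,0,0,0],
    [1,0.09,1.26,1.16,0,0,0],
    [1,0.09,1.26,1.16,0,0,0],
  ],
)

```text
time: 7.37
eef_pos: [0.5105, -0.1095, 0.212]
tcp_rot: [0.03, 3.141, -0.001]
force: [-0.1, -0.4, -0.7]
width: 0.018
```

Run:
```python
from h import *
s=stat()
st,f,c=shot("wrist")
crop(f,280,160,160,120,5,"pics/g2c.png")
R=Rn.from_rotvec(s["tcp_rot"]).as_matrix()
print("tip est",s["eef_pos"]+R@[-.0028,.016,.1134], "want",vl(-9.5,-28,.097))
st,f,c=shot("scene"); crop(f,200,180,120,90,6,"pics/g2s.png")
st,f,c=shot("top"); crop(f,290,230,120,90,6,"pics/g2t.png")
stat()
```

```text
t 7.3667 p [ 0.5105 -0.1095  0.212 ] yaw -1.1 z [ 0.001 -0.001 -1.   ] F [-0.1 -0.4 -0.7] w 0.018
tip est [ 0.51370648 -0.0936309   0.09859267] want [ 0.51251278 -0.09282994  0.097     ]
t 7.5167 p [ 0.5102 -0.1093  0.2117] yaw -1.13 z [ 0. -0. -1.] F [ 0.9  0.2 -0.8] w 0.0176
```

View pics/g2c.png

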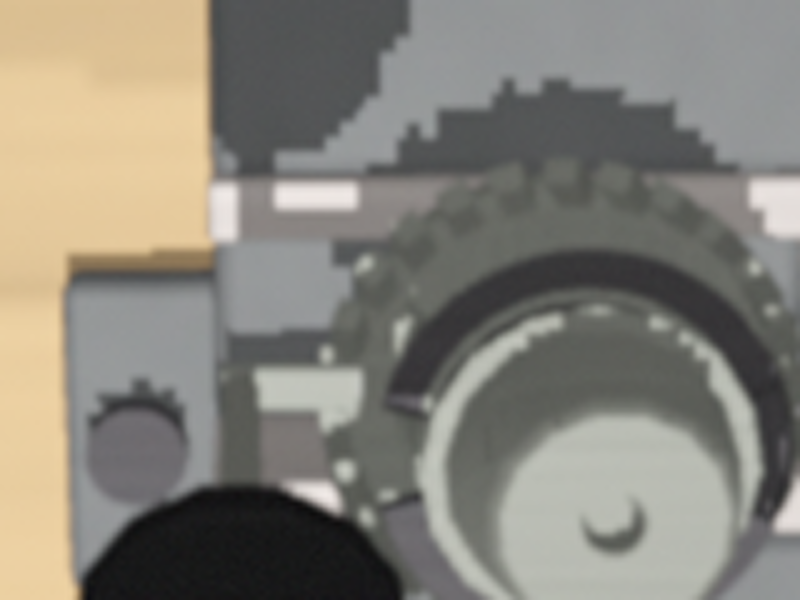

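View pics/g2s.png

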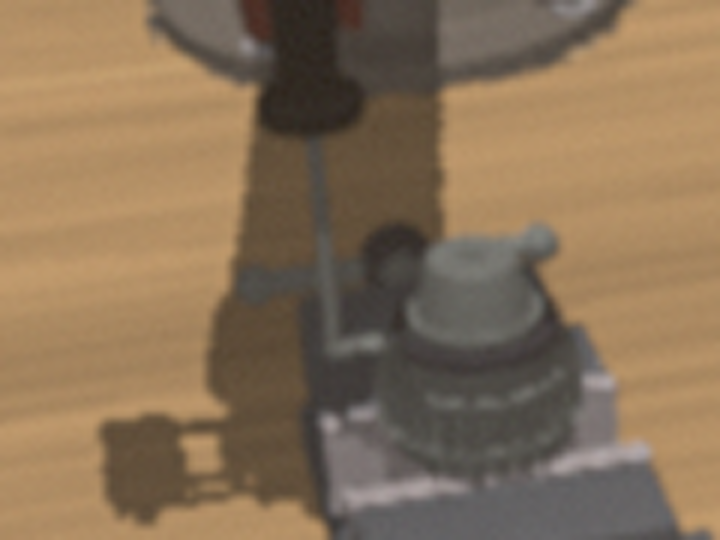

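Run:
```python
from h import *
s=get_state();c=cam("wrist",s)
f=lambda x,y,z:np.round(plane(c,(280+x/5-.1,160+y/5-.1),z),4)
print("b outer",f(388,397,.106),"b inner",f(428,410,.106))
print("a outer",f(385,510,.106),f(420,495,.106))
print("nose",f(613,515,.13))
print("blade end top corners",f(362,370,.0985),f(362,410,.0985))
# gear/hub
```

```text
b outer [ 0.5126 -0.0905  0.106 ] b inner [ 0.5145 -0.0853  0.106 ]
a outer [ 0.5284 -0.0909  0.106 ] [ 0.5264 -0.0863  0.106 ]
nose [ 0.5205 -0.0648  0.13  ]
blade end top corners [ 0.5112 -0.0935  0.0985] [ 0.5168 -0.0935  0.0985]
```

View pics/g2t.png

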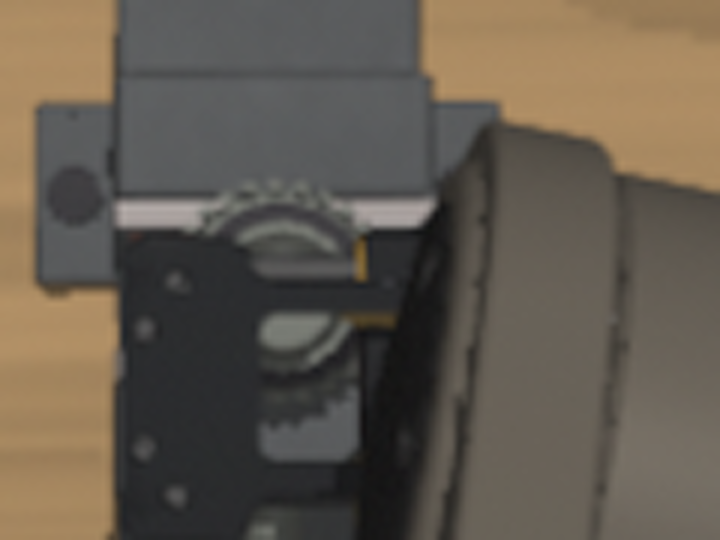

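>>> send_rows(
  targets=[
    [1,0.12,0,0.06,0,0,0],
    [1,0.12,0,0.06,0,0,0],
    [1,0.12,0.1,0.06,0,0,0],
    [1,0.12,0.2,0.06,0,0,0],
    [1,0.12,0.26,0.06,0,0,0],
    [1,0.12,0.26,0.06,0,0,0],
    [1,0.12,0.26,0.06,0,0,0],
  ],
)

```text
time: 8.1
eef_pos: [0.5074, -0.1013, 0.21]
tcp_rot: [-0.027, -3.141, -0.0]
force: [-0.0, -0.5, -0.6]
width: 0.0177
```

Run:
```python
from h import *
s=stat()
st,f,c=shot("wrist")
crop(f,280,180,130,100,6,"pics/g3c.png")
R=Rn.from_rotvec(s["tcp_rot"]).as_matrix()
print("tip est",s["eef_pos"]+R@[-.0028,.016,.1134])
stat()
st,f,c=shot("scene"); crop(f,200,180,120,90,6,"pics/g3s.png")
stat()
```

```text
t 8.1 p [ 0.5074 -0.1013  0.21  ] yaw -1.0 z [-0.  0. -1.] F [-0.  -0.5 -0.6] w 0.0177
tip est [ 0.51050622 -0.08538533  0.09658995]
t 8.15 p [ 0.5074 -0.1015  0.21  ] yaw -1.01 z [ 0. -0. -1.] F [ 0.   1.4 -0.4] w 0.018
t 8.2 p [ 0.5074 -0.1016  0.21  ] yaw -1.03 z [ 0. -0. -1.] F [ 0.7 -0.  -0.7] w 0.0175
```

View pics/g3c.png

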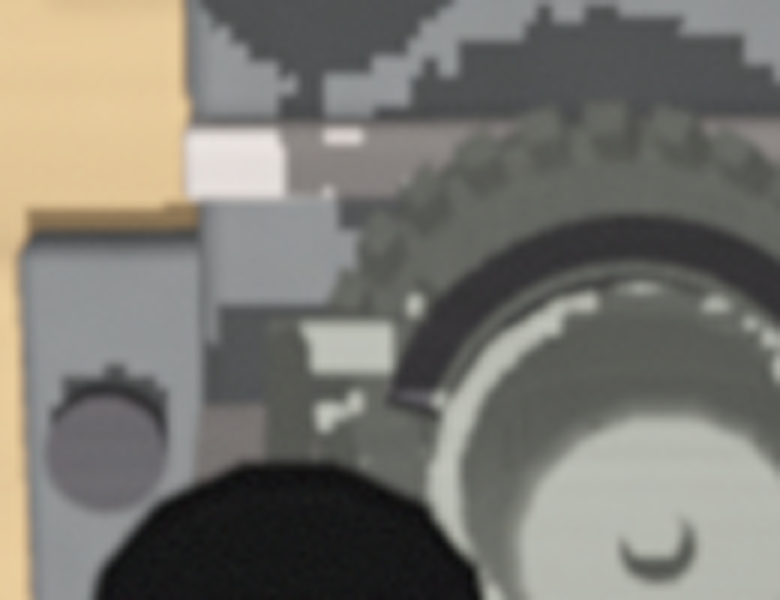

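View pics/g3s.png

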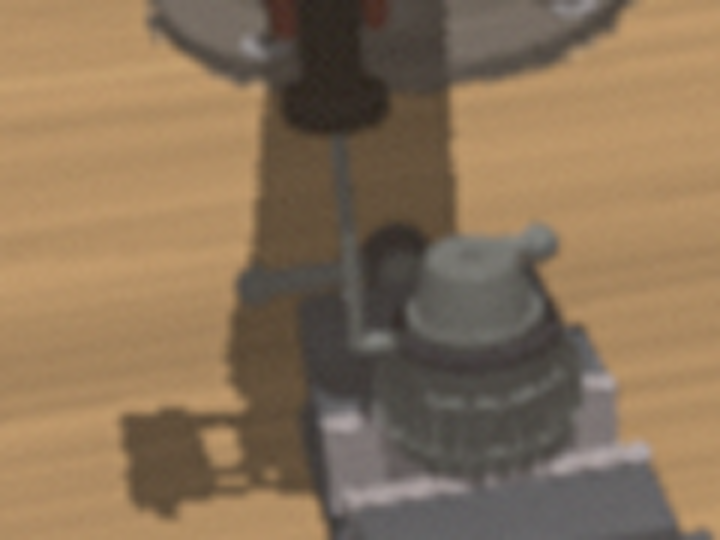

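>>> send_rows(
  targets=[
    [1,0,0.03,0,0,0,0],
    [1,0,0.06,0,0,0,0],
    [1,0,0.06,0,0,0,0],
    [1,0,0.06,0,0,0,0],
  ],
)

```text
time: 8.53
eef_pos: [0.5075, -0.1002, 0.21]
tcp_rot: [0.028, 3.141, -0.0]
force: [-0.3, -0.6, 0.1]
width: 0.0177
```

Run:
```python
from h import *
s=stat()
st,f,c=shot("wrist")
crop(f,280,180,130,100,6,"pics/g4c.png")
stat()
```

```text
t 8.5333 p [ 0.5075 -0.1002  0.21  ] yaw -1.04 z [ 0. -0. -1.] F [-0.3 -0.6  0.1] w 0.0177
t 8.5833 p [ 0.5074 -0.1002  0.21  ] yaw -1.04 z [ 0. -0. -1.] F [-0.4 -0.1 -1.3] w 0.0181
```

View pics/g4c.png

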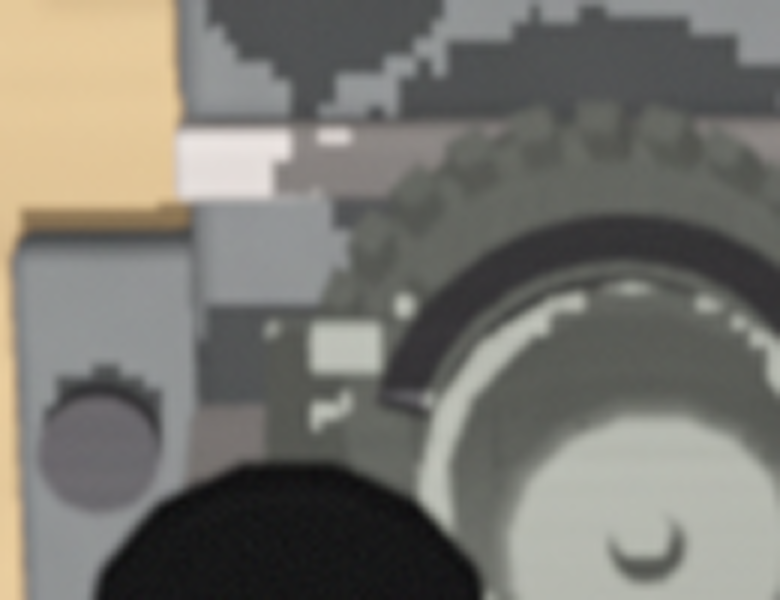

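>>> send_rows(
  targets=[
    [1,0,0.02,0,0,0,0],
    [1,0,0.04,0,0,0,0],
    [1,0,0.04,0,0,0,0],
    [1,0,0.04,0,0,0,0],
  ],
)

```text
time: 8.92
eef_pos: [0.5074, -0.0997, 0.21]
tcp_rot: [0.029, 3.141, -0.001]
force: [0.9, -2.7, -0.6]
width: 0.0174
```

Run:
```python
from h import *
s=stat()
st,f,c=shot("wrist")
crop(f,280,180,130,100,6,"pics/g5c.png")
stat()
```

```text
t 8.9167 p [ 0.5074 -0.0997  0.21  ] yaw -1.05 z [ 0.    -0.001 -1.   ] F [ 0.9 -2.7 -0.6] w 0.0174
t 8.9667 p [ 0.5074 -0.0997  0.21  ] yaw -1.05 z [ 0.    -0.001 -1.   ] F [-0.9 -4.4 -0.5] w 0.0178
```

View pics/g5c.png

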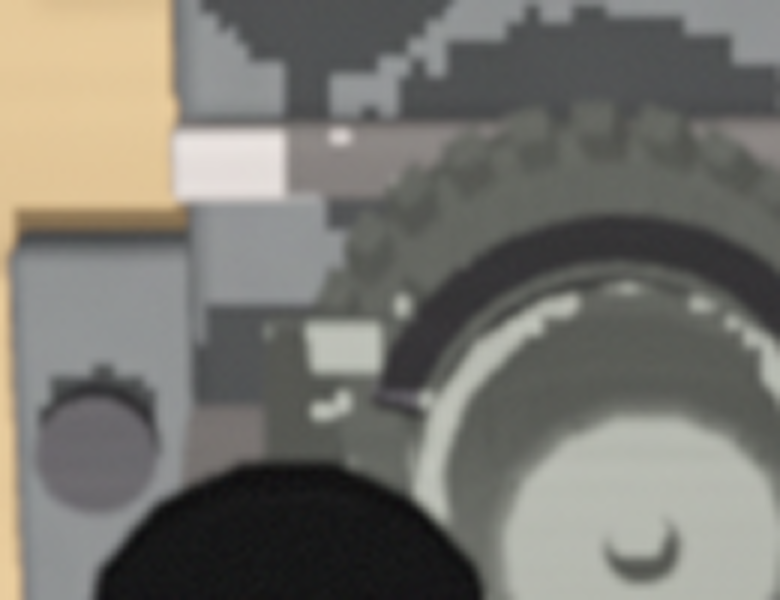

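>>> send_rows(
  targets=[
    [1,0,-0.02,0,0,0,0],
    [1,0,-0.02,-0.08,0,0,0],
    [1,0,-0.02,-0.16,0,0,0],
    [1,0,-0.02,-0.24,0,0,0],
    [1,0,-0.02,-0.32,0,0,0],
    [1,0,-0.02,-0.4,0,0,0],
    [1,0,-0.02,-0.4,0,0,0],
  ],
  squeeze=55,
)

```text
time: 9.55
eef_pos: [0.5075, -0.0989, 0.2203]
tcp_rot: [0.027, 3.141, 0.001]
force: [-0.4, 0.3, -1.4]
width: 0.0179
```

Run:
```python
from h import *
s=stat()
st,f,c=shot("wrist")
crop(f,280,180,130,100,6,"pics/h1c.png")
st,f,c=shot("scene"); crop(f,200,180,120,90,6,"pics/h1s.png")
stat()
```

```text
t 9.55 p [ 0.5075 -0.0989  0.2203] yaw -1.0 z [ 0.     0.001 -1.   ] F [-0.4  0.3 -1.4] w 0.0179
t 9.65 p [ 0.5076 -0.0991  0.2201] yaw -1.01 z [ 0.     0.001 -1.   ] F [-0.2  0.2 -1.4] w 0.0185
```

View pics/h1c.png

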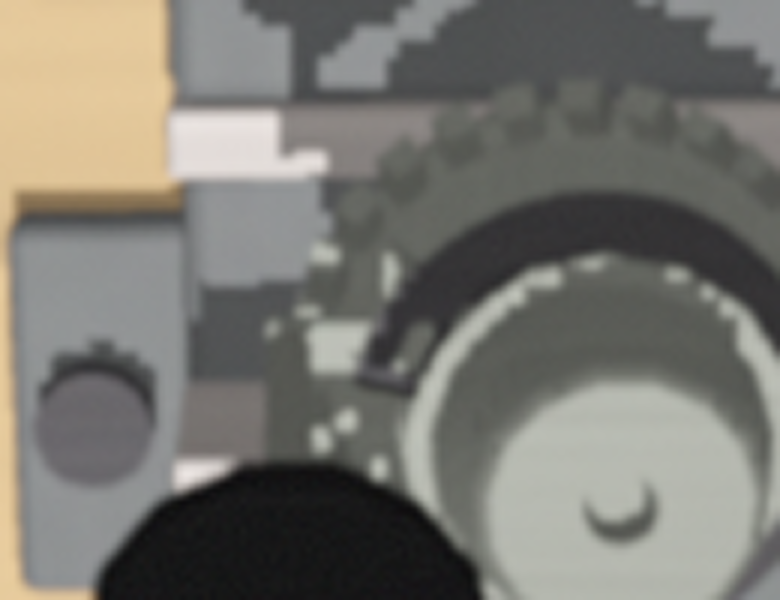

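View pics/h1s.png

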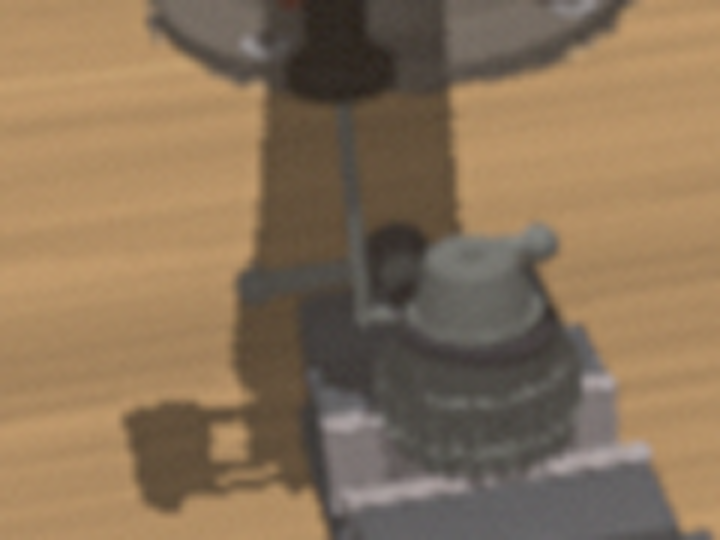

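>>> send_rows(
  targets=[
    [1,0,0,-0.08,0,0,0],
    [1,0,0,-0.16,0,0,0],
    [1,0,0,-0.24,0,0,0],
    [1,0,0,-0.32,0,0,0],
    [1,0,0,-0.32,0,0,0],
  ],
)

```text
time: 10.07
eef_pos: [0.508, -0.0995, 0.2287]
tcp_rot: [0.028, 3.14, 0.0]
force: [-0.4, 0.1, -0.3]
width: 0.0177
```

Run:
```python
from h import *
s=stat()
st,f,c=shot("wrist")
crop(f,280,180,130,100,6,"pics/h2c.png")
st,f,c=shot("scene"); crop(f,200,180,120,90,6,"pics/h2s.png")
stat()
```

```text
t 10.0667 p [ 0.508  -0.0995  0.2287] yaw -1.03 z [ 0.002  0.    -1.   ] F [-0.4  0.1 -0.3] w 0.0177
t 10.1667 p [ 0.5077 -0.0995  0.2283] yaw -1.03 z [ 0.001  0.    -1.   ] F [ 0.4  0.8 -1.1] w 0.0178
```

View pics/h2c.png

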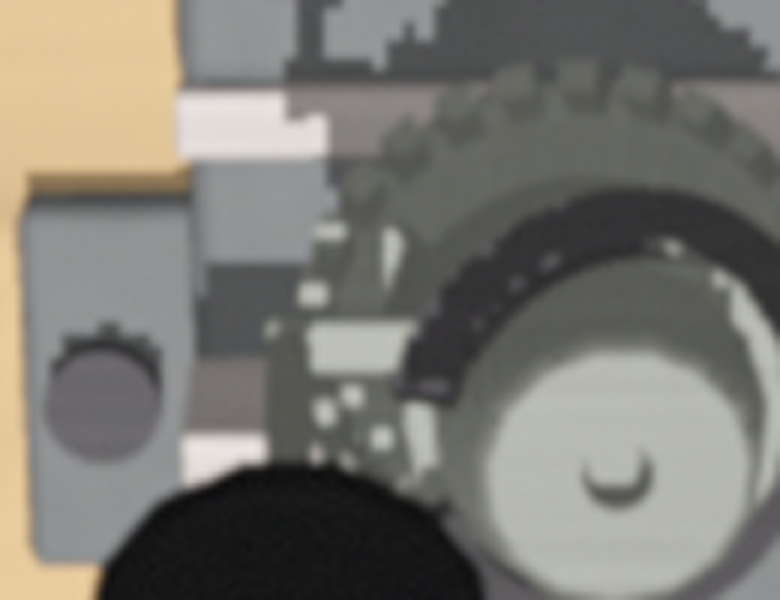

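View pics/h2s.png

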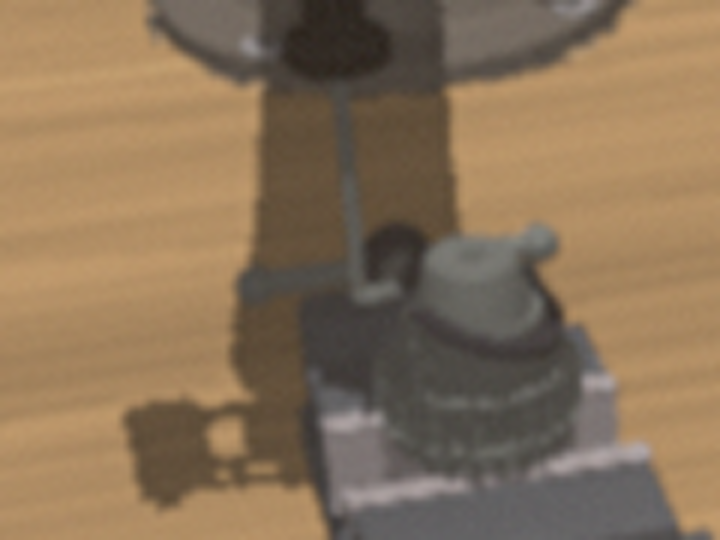

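>>> send_rows(
  targets=[
    [1,0,0,-0.08,0,0,0],
    [1,0,0,-0.16,0,0,0],
    [1,0,0,-0.2,0,0,0],
    [1,0,0,-0.2,0,0,0],
  ],
)

```text
time: 10.5
eef_pos: [0.5076, -0.0996, 0.2333]
tcp_rot: [0.028, 3.141, 0.0]
force: [0.1, -0.4, -1.9]
width: 0.0176
```

Run:
```python
from h import *
s=stat()
st,f,c=shot("wrist")
crop(f,280,180,130,100,6,"pics/h3c.png")
st,f,c=shot("scene"); crop(f,245,205,60,60,11,"pics/h3s.png")
stat()
```

```text
t 10.5 p [ 0.5076 -0.0996  0.2333] yaw -1.04 z [ 0.001  0.    -1.   ] F [ 0.1 -0.4 -1.9] w 0.0176
t 10.6 p [ 0.5074 -0.0996  0.233 ] yaw -1.03 z [ 0.  0. -1.] F [-0.7  0.7 -2. ] w 0.0176
```

View pics/h3c.png

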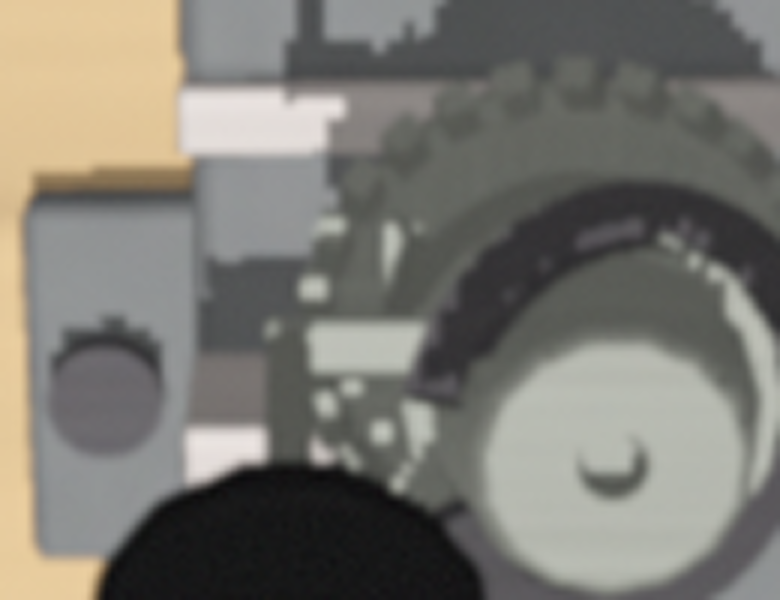

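View pics/h3s.png

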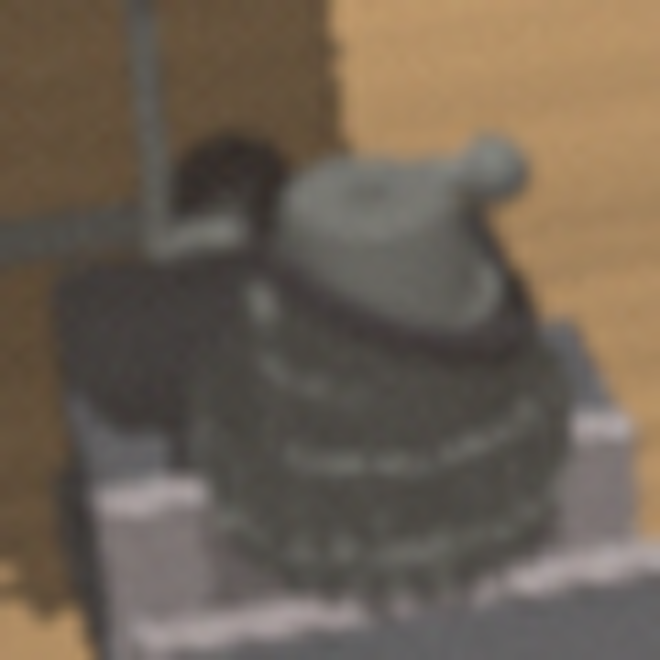

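>>> send_rows(
  targets=[
    [1,0,0.06,0,0,0,0],
    [1,0,0.1,-0.05,0,0,0],
    [1,0,0.1,-0.12,0,0,0],
    [1,0,0.1,-0.2,0,0,0],
    [1,0,0.1,-0.2,0,0,0],
  ],
)

```text
time: 11.02
eef_pos: [0.5077, -0.0971, 0.2384]
tcp_rot: [0.028, 3.141, 0.0]
force: [0.1, 0.0, -1.2]
width: 0.0177
```

Run:
```python
from h import *
s=stat()
st,f,c=shot("wrist")
crop(f,280,180,130,100,6,"pics/h4c.png")
st,f,c=shot("scene"); crop(f,245,205,60,60,11,"pics/h4s.png")
stat()
```

```text
t 11.0167 p [ 0.5077 -0.0971  0.2384] yaw -1.03 z [ 0.001  0.    -1.   ] F [ 0.1  0.  -1.2] w 0.0177
t 11.1167 p [ 0.5076 -0.0971  0.2382] yaw -1.03 z [ 0.  0. -1.] F [ 0.1 -0.6 -1.1] w 0.0179
```

View pics/h4c.png

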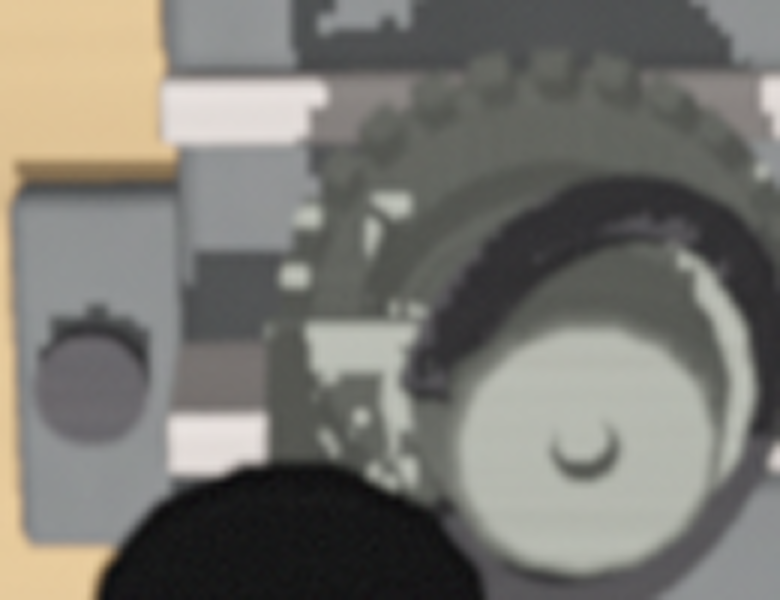

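View pics/h4s.png

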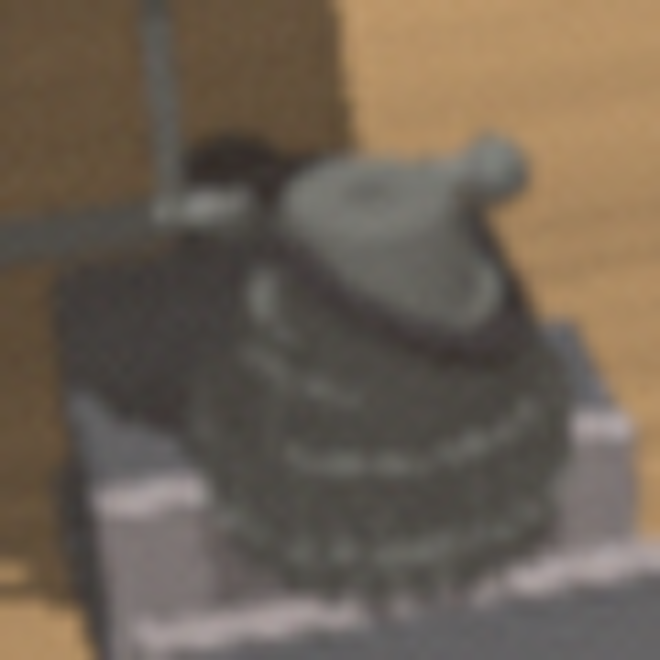

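>>> send_rows(
  targets=[
    [1,0,0,0.1,0,0,0],
    [1,0,-0.06,0.2,0,0,0],
    [1,0,-0.1,0.3,0,0,0],
    [1,0,-0.1,0.3,0,0,0],
  ],
)

```text
time: 11.45
eef_pos: [0.5069, -0.0998, 0.2298]
tcp_rot: [-0.029, -3.14, 0.0]
force: [-0.5, 0.2, -1.1]
width: 0.0178
```

Run:
```python
from h import *
s=stat()
st,f,c=shot("wrist")
crop(f,280,180,130,100,6,"pics/h5c.png")
st,f,c=shot("scene"); crop(f,245,205,60,60,11,"pics/h5s.png")
stat()
```

```text
t 11.45 p [ 0.5069 -0.0998  0.2298] yaw -1.05 z [-0.001 -0.    -1.   ] F [-0.5  0.2 -1.1] w 0.0178
t 11.55 p [ 0.5073 -0.0997  0.2302] yaw -1.05 z [-0.001 -0.    -1.   ] F [ 0.1 -0.8 -0.4] w 0.018
```

View pics/h5c.png

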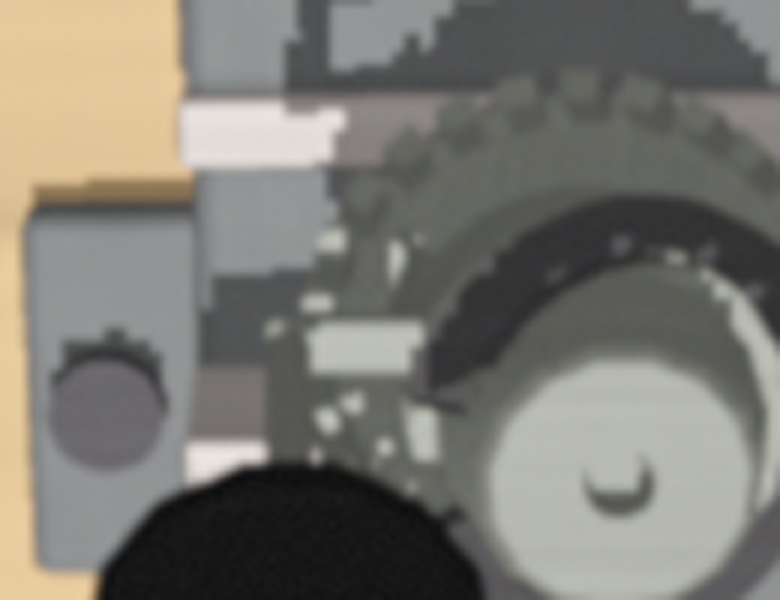

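View pics/h5s.png

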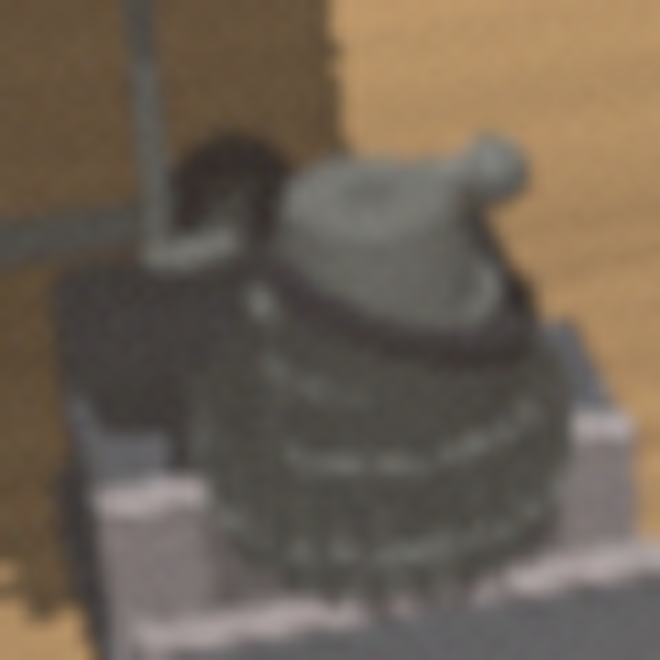

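>>> send_rows(
  targets=[
    [1,0,-0.4,0,0,0,0],
    [1,0,-1,0,0,0,0],
    [1,0,-1.6,0,0,0,0],
    [1,0,-1.6,-0.7,0,0,0],
    [1,0,-1.6,-1.3,0,0,0],
    [1,0,-1.6,-1.3,0,0,0],
  ],
)

```text
time: 12.05
eef_pos: [0.5081, -0.1412, 0.2656]
tcp_rot: [0.031, 3.137, -0.001]
force: [0.0, -0.9, -0.2]
width: 0.0174
```

Run:
```python
from h import *
s=stat()
st,f,c=shot("scene"); crop(f,230,195,75,75,8,"pics/i1s.png")
go([.5527,-.3232,.264],-4.33)
st,f,c=shot("wrist"); cv2.imwrite("pics/i1.png",f[:,:,::-1])
```

```text
t 12.05 p [ 0.5081 -0.1412  0.2656] yaw -1.12 z [ 0.005 -0.001 -1.   ] F [ 0.  -0.9 -0.2] w 0.0174
shift [-1.942 -7.269  0.013] turn [-0.001  0.03   0.542] rows>= 4.51084036351616 0.4551455709199949 t 12.1
```

View pics/i1s.png

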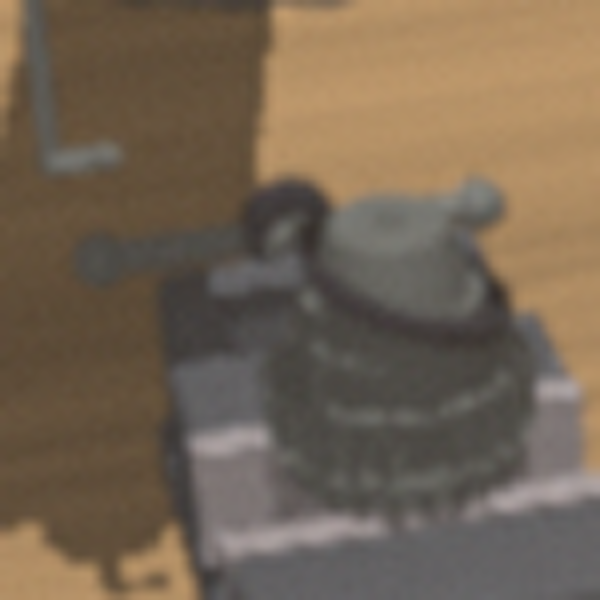

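View pics/i1.png

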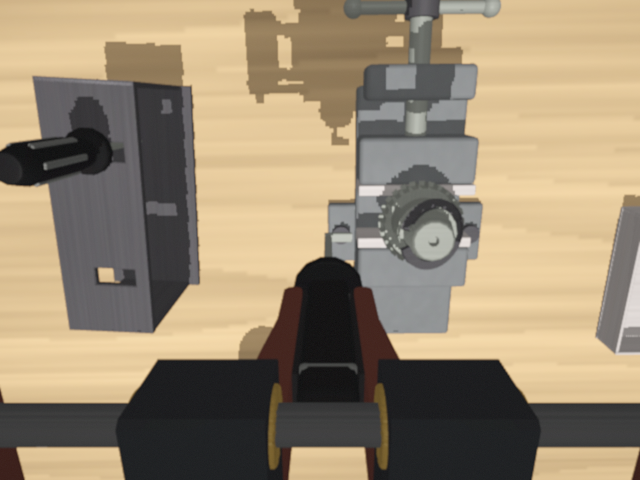

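>>> send_rows(
  targets=[
    [1,-1.94,-7.27,0,0,0,0.54],
    [1,-1.94,-7.27,0,0,0,0.54],
    [1,-1.94,-7.27,0,0,0,0.54],
    [1,-1.94,-7.27,0,0,0,0.54],
    [1,-1.94,-7.27,0,0,0,0.54],
    [1,-1.94,-7.27,0,0,0,0.54],
    [1,-1.94,-7.27,0,0,0,0.54],
    [1,-1.94,-7.27,0,0,0,0.54],
  ],
)

```text
time: 12.82
eef_pos: [0.5516, -0.3208, 0.2617]
tcp_rot: [-0.115, -3.138, -0.002]
force: [0.3, -0.3, -0.5]
width: 0.0178
```

Run:
```python
from h import *
s=stat()
st,f,c=shot("wrist"); crop(f,290,190,100,100,6,"pics/i2.png")
go([.5527,-.3232,.136],-4.33)
```

```text
t 12.8167 p [ 0.5516 -0.3208  0.2617] yaw -4.22 z [-0.002  0.002 -1.   ] F [ 0.3 -0.3 -0.5] w 0.0178
shift [-0.046 -0.122  5.044] turn [ 0.014 -0.011  0.029] rows>= 3.0248697617431515 0.028500669550479307 t 12.8667
```

View pics/i2.png

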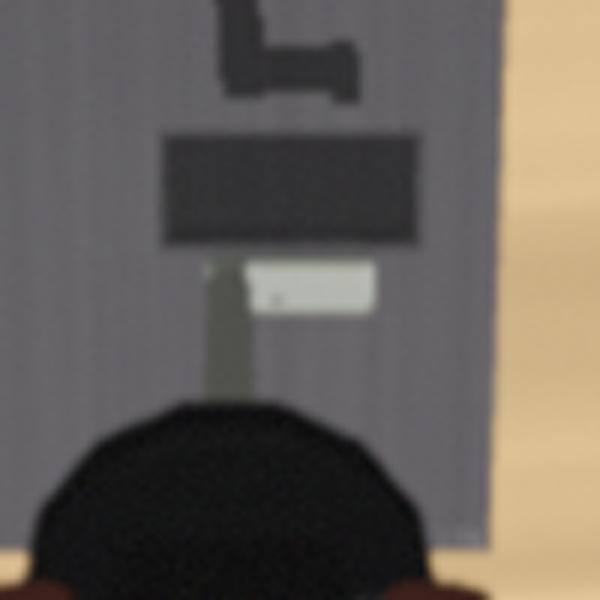

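Run:
```python
from h import *
st,f,c=shot("wrist"); crop(f,290,190,100,100,6,"pics/i3.png"); stat()
c=cam("wrist",get_state())
for u,v in [(163,132),(420,132),(163,245),(420,245)]: print(plane(c,(290+u/6,190+v/6),.105))
R=Rn.from_rotvec(st["tcp_rot"]).as_matrix()
print("tip",st["eef_pos"]+R@[-.0028,.016,.1134],"axis",st["eef_pos"]+R@[-.0028,0,0])
```

```text
t 12.9167 p [ 0.5521 -0.3202  0.2624] yaw -4.14 z [-0.001  0.001 -1.   ] F [-0.2  0.4 -1. ] w 0.0178
[ 0.54802242 -0.32842008  0.105     ]
[ 0.55039103 -0.29576627  0.105     ]
[ 0.56299212 -0.32961503  0.105     ]
[ 0.56539412 -0.29651309  0.105     ]
tip [ 0.55572869 -0.30433884  0.14872139] axis [ 0.55469162 -0.320476    0.26209721]
```

View pics/i3.png

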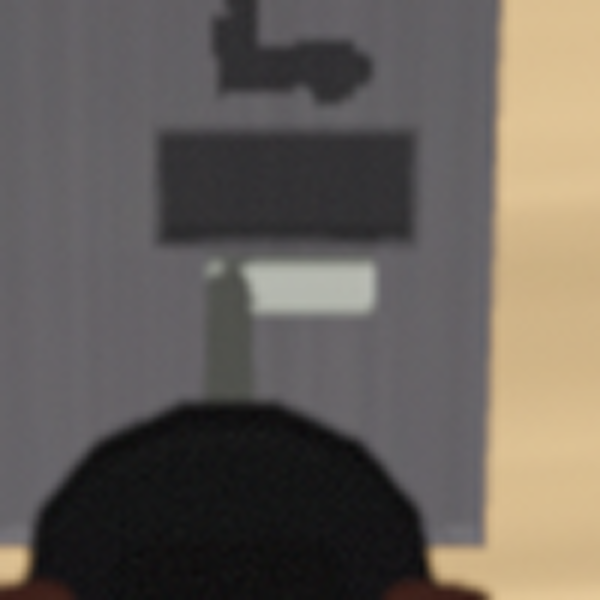

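>>> send_rows(
  targets=[
    [1,-0.05,-0.06,0.5,0,0,0],
    [1,-0.05,-0.06,1.2,0,0,0],
    [1,-0.05,-0.06,2.2,0,0,0],
    [1,-0.05,-0.06,3.2,0,0,0],
    [1,-0.05,-0.06,4.2,0,0,0],
    [1,-0.05,-0.06,4.9,0,0,0],
    [1,-0.05,-0.06,5.02,0,0,0],
    [1,-0.05,-0.06,5.02,0,0,0],
  ],
)

```text
time: 13.58
eef_pos: [0.5525, -0.3223, 0.1359]
tcp_rot: [-0.115, -3.138, -0.002]
force: [0.1, 0.2, -0.5]
width: 0.0176
```

Run:
```python
from h import *
s=stat()
st,f,c=shot("wrist"); cv2.imwrite("pics/i4.png",f[:,:,::-1])
stat()
```

```text
t 13.5833 p [ 0.5525 -0.3223  0.1359] yaw -4.2 z [-0.002  0.001 -1.   ] F [ 0.1  0.2 -0.5] w 0.0176
t 13.6333 p [ 0.5528 -0.3226  0.1366] yaw -4.2 z [-0.001  0.001 -1.   ] F [ 0.2 -0.1 -0. ] w 0.0177
```

View pics/i4.png

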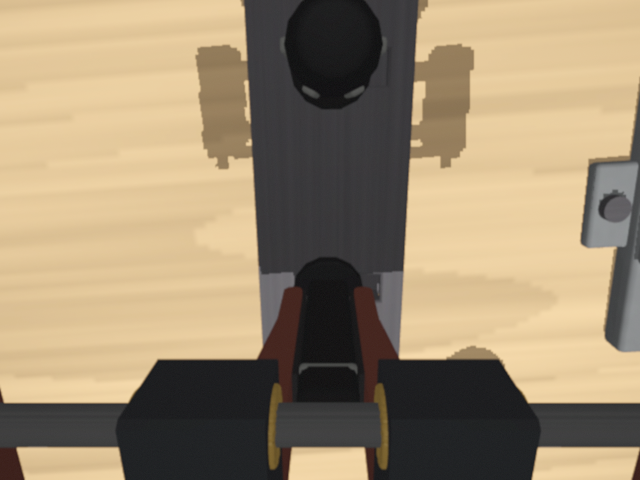

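>>> send_rows(
  targets=[
    [1,0,0,0.03,0,0,0],
    [0.5,0,0,0.03,0,0,0],
    [-1,0,0,0.03,0,0,0],
    [-1,0,0,0.03,0,0,0],
    [-1,0,0,0.03,0,0,0],
    [-1,0,0,0.03,0,0,0],
    [-1,0,0,0.03,0,0,0],
    [-1,0,0,-1,0,0,0],
    [-1,0,0,-2.5,0,0,0],
    [-1,0,0,-4,0,0,0],
    [-1,0,0,-5.5,0,0,0],
    [-1,0,0,-5.5,0,0,0],
  ],
)

```text
time: 14.63
eef_pos: [0.5559, -0.3264, 0.2832]
tcp_rot: [0.118, 3.128, -0.007]
force: [-0.3, -1.5, 0.4]
width: 0.0853
```

Run:
```python
from h import *
s=stat()
st,f,c=shot("wrist"); cv2.imwrite("pics/i5.png",f[:,:,::-1])
st,f,c=shot("scene"); cv2.imwrite("pics/i5s.png",f[:,:,::-1]); crop(f,240,195,70,60,10,"pics/i5sc.png")
st,f,c=shot("top"); crop(f,290,230,100,80,7,"pics/i5t.png")
```

```text
t 14.6333 p [ 0.5559 -0.3264  0.2832] yaw -4.31 z [ 0.011 -0.005 -1.   ] F [-0.3 -1.5  0.4] w 0.0853
```

View pics/i5.png

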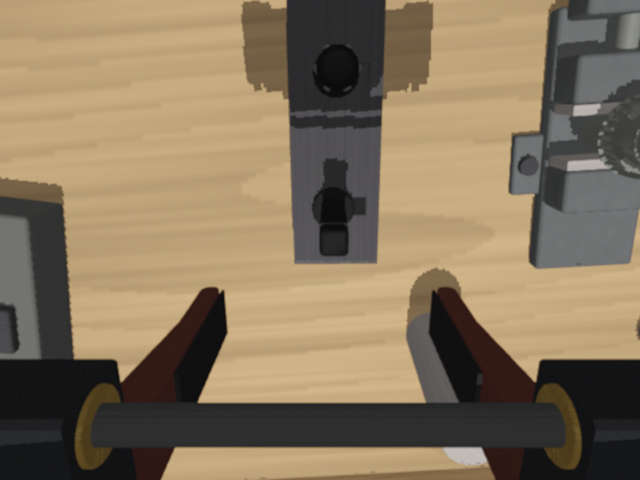

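View pics/i5sc.png

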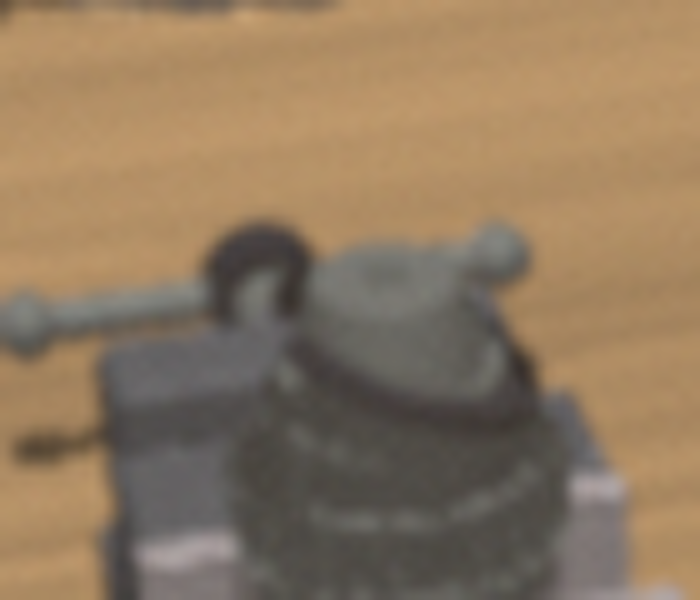

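View pics/i5t.png

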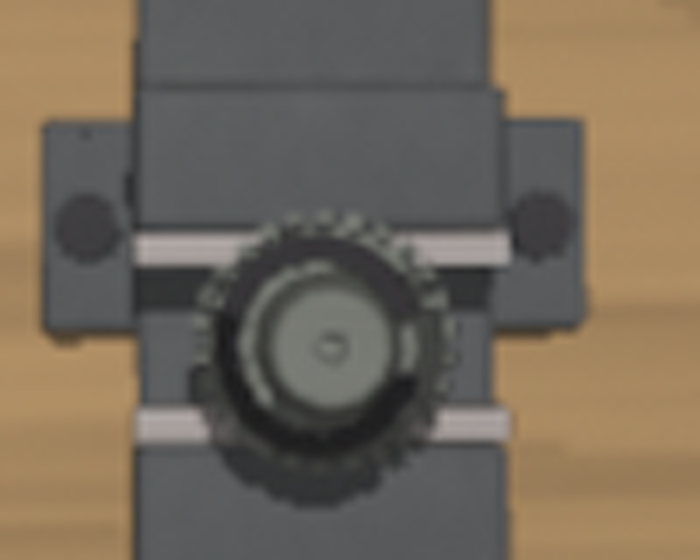

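Run:
```python
from h import *
s=stat(); print(s["joint_positions"].round(3))
go([.5215,-.062,.25],85)
go([.5215,-.062,.25],-95)
```

```text
t 14.7833 p [ 0.553  -0.3236  0.2749] yaw -4.26 z [ 0.  0. -1.] F [ 0.7  0.  -0.2] w 0.0879
[ 0.054  0.41   0.522  1.609 -0.217  1.18   2.119]
shift [ 2.034 10.34   0.997] turn [-1.0000e-03  5.0000e-03 -1.4877e+01] rows>= 6.345717422260386 12.46714371224311 t 14.7833
shift [ 2.034 10.34   0.997] turn [5.0000e-03 1.0000e-03 1.5123e+01] rows>= 6.345717422260386 12.672521948440489 t 14.7833
```

>>> send_rows(
  targets=[
    [-1,2.0,10.3,1,0,0,14.5],
    [-1,2.0,10.3,1,0,0,14.5],
    [-1,2.0,10.3,1,0,0,14.5],
    [-1,2.0,10.3,1,0,0,14.5],
    [-1,2.0,10.3,1,0,0,14.5],
    [-1,2.0,10.3,1,0,0,14.5],
    [-1,2.0,10.3,1,0,0,14.5],
    [-1,2.0,10.3,1,0,0,14.5],
    [-1,2.0,10.3,1,0,0,14.5],
    [-1,2.0,10.3,1,0,0,14.5],
    [-1,2.0,10.3,1,0,0,14.5],
    [-1,2.0,10.3,1,0,0,14.5],
  ],
)

```text
time: 15.78
eef_pos: [0.5211, -0.0629, 0.2482]
tcp_rot: [-2.167, -2.272, 0.004]
force: [-0.4, -1.1, -0.6]
width: 0.0879
```

Run:
```python
from h import *
s=stat()
s=get_state()
st,f,c=shot("wrist")
st,f,c=shot("wrist");s=stat();c=cam("wrist",s); crop(f,240,150,160,130,5,"pics/j1.png"); cv2.imwrite("pics/j1f.png",f[:,:,::-1])
r=trace("ring","wrist"); print([(round(float(q["conf"]),2),q["extent"]) for q in r][:3])
print(proj(c,[.5215,-.065,.13]),proj(c,[.5215,-.065,.102]))
```

```text
t 15.7833 p [ 0.5211 -0.0629  0.2482] yaw -87.29 z [-0.003 -0.001 -1.   ] F [-0.4 -1.1 -0.6] w 0.0879
t 15.8833 p [ 0.5212 -0.0629  0.2483] yaw -87.02 z [-0.003 -0.001 -1.   ] F [0.1 0.7 0.4] w 0.0878
[(0.57, [291.7, 181.3, 78.9, 77.7]), (0.24, [505.0, 325.5, 71.2, 56.3])]
[329.37870651 232.16919   ] [329.39006959 221.21281331]
```

View pics/j1.png

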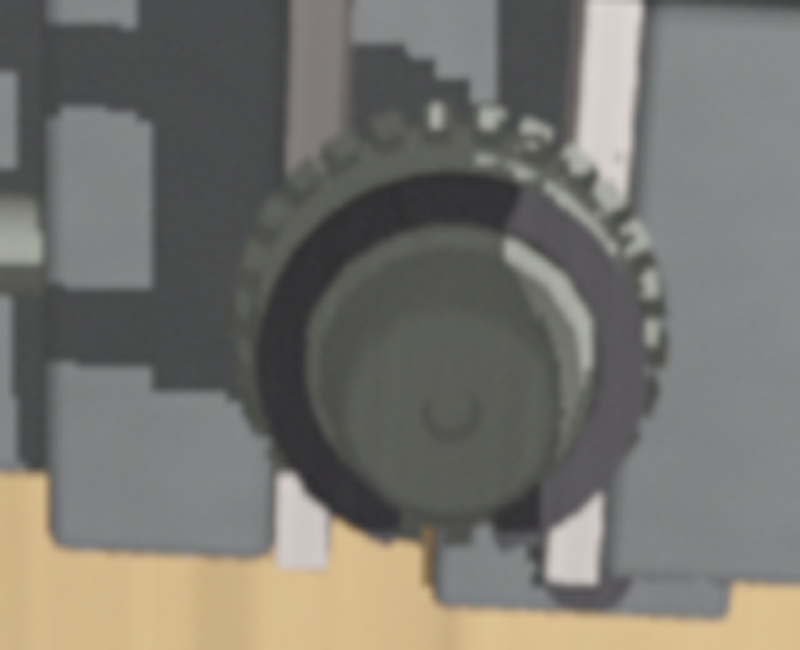

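```bash
cat > fit.py <<'E'
from h import *
from scipy.optimize import least_squares
def fitring(c,outer,inner,x0):
    th=np.linspace(0,2*np.pi,720)
    def curves(p):
        R=Rn.from_rotvec([p[3],p[4],0]).as_matrix()
        out=[]
        for r in(.0275,.0205):
            X=R@np.array([r*np.cos(th),r*np.sin(th),0*th+.004])+np.array(p[:3])[:,None]
            q=c[0]@(c[1]@X+np.array(c[2])[:,None]); out.append((q[:2]/q[2]).T)
        return out
    def res(p):
        o,i=curves(p)
        d=[np.sqrt(((o-a)**2).sum(1)).min() for a in outer]+[np.sqrt(((i-a)**2).sum(1)).min() for a in inner]
        return np.r_[d,(p[2]-x0[2])/.02]
    s=least_squares(res,x0,diff_step=1e-4,x_scale=[.01,.01,.01,.1,.1],loss='soft_l1')
    return s.x,s.fun,curves(s.x)
E
python3 - <<'E'
from fit import *
s=get_state();c=cam("wrist",s)
P=lambda L:[(240+x/5-.4,150+y/5-.4) for x,y in L]
outer=P([(258,365),(455,172),(648,355),(298,245),(612,240),(275,445),(636,430),(385,543),(330,505),(365,195),(545,190),(595,490)])
inner=P([(305,362),(597,350),(450,222),(330,290),(365,250),(560,265),(325,440),(590,400),(400,515)])
for t0 in(.2,-.2):
  x,f,cv=fitring(c,outer,inner,[.5215,-.063,.108,-abs(t0) if t0>0 else .2,0])
  print(x.round(4),np.abs(f).round(2),(f**2).sum())
  R=Rn.from_rotvec([x[3],x[4],0]).as_matrix(); print(R[:,2])
img=cv2.imread("pics/j1f.png")
x,f,cv_=fitring(c,outer,inner,[.5215,-.063,.108,-.2,0])
for k in cv_:
    cv2.polylines(img,[k.round().astype(np.int32)],True,(0,255,0),1)
crop(img[:,:,::-1],240,150,160,130,5,"pics/j1o.png")
E
```

```text
[ 0.5223 -0.0623  0.1165 -0.4711 -0.1385] [0.08 0.17 0.07 0.62 1.01 0.1  0.31 0.4  1.61 0.22 0.33 0.32 0.34 0.1
 0.63 0.33 0.13 0.22 0.57 0.3  3.43 0.42] 17.600187066740435
[-0.13302084  0.45239121  0.88184332]
[ 0.5218 -0.0613  0.1169 -0.0374  0.0795] [0.43 0.28 0.08 0.23 0.99 0.27 0.41 0.03 1.45 0.46 0.32 0.07 0.32 0.28
 0.07 0.13 0.3  0.03 0.4  0.65 3.19 0.45] 15.232663008013994
[0.0793615  0.03731827 0.99614713]
```

View pics/j1o.png

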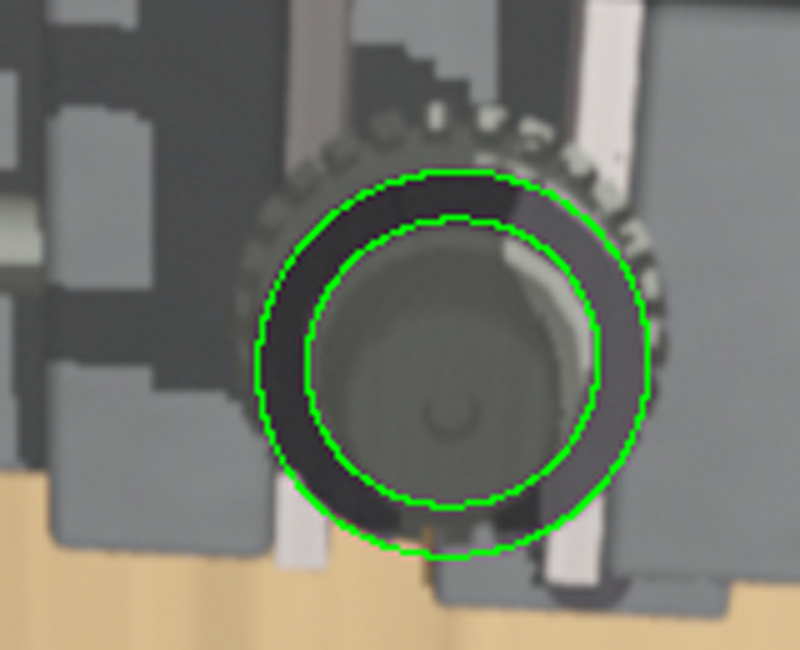

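Run:
```python
from fit import *
img=cv2.imread("pics/i5s.png"); c=cam("scene")
th=np.linspace(0,2*np.pi,200)
S=8
tiles=[]
for rx,ry,z in [(0,0,.102),(-.2,-.05,.1085),(-.3,-.08,.1115),(-.4,-.1,.114)]:
    big=cv2.resize(img[200:255,240:305],None,fx=S*.75,fy=S*.75,interpolation=cv2.INTER_CUBIC)
    R=Rn.from_rotvec([rx,ry,0]).as_matrix()
    for zz,col in ((0,(0,255,255)),(.004,(0,255,0))):
        X=R@np.array([.0275*np.cos(th),.0275*np.sin(th),0*th+zz])+np.array([.5220,-.0623,z])[:,None]
        q=c[0]@(c[1]@X+c[2][:,None]);q=(q[:2]/q[2]).T
        # correction so nose matches
        q=(q-[240,200]+.5)*S*.75
        cv2.polylines(big,[q.round().astype(np.int32)],True,col,1)
    tiles.append(big)
cv2.imwrite("pics/j2.png",np.vstack([np.hstack(tiles[:2]),np.hstack(tiles[2:])]))
print(proj(c,[.5215,-.065,.13]))
```

```text
[278.06897869 221.82925676]
```

View pics/j2.png

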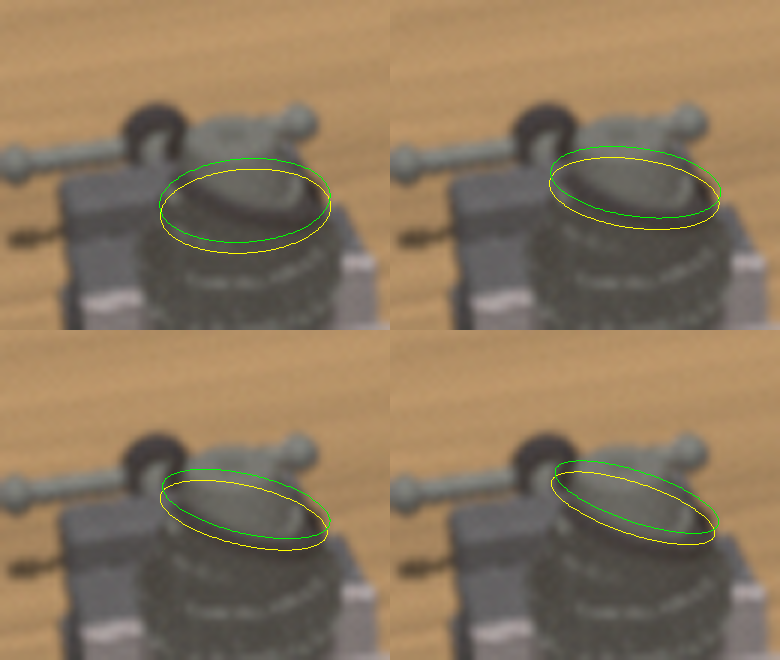

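Run:
```python
from fit import *
s=get_state();c=cam("wrist",s)
P=lambda L:[(240+x/5-.4,150+y/5-.4) for x,y in L]
outer=P([(258,365),(455,172),(648,355),(298,245),(612,240),(275,445),(636,430),(385,543),(365,195),(545,190),(595,490)])
inner=P([(305,362),(597,350),(450,222),(330,290),(365,250),(560,265),(325,440),(590,400)])
th=np.linspace(0,2*np.pi,720)
def curves(p):
    R=Rn.from_rotvec([p[3],p[4],0]).as_matrix(); out=[]
    for r in(.0275,.0205):
        X=R@np.array([r*np.cos(th),r*np.sin(th),0*th+.004])+np.array(p[:3])[:,None]
        q=c[0]@(c[1]@X+np.array(c[2])[:,None]); out.append((q[:2]/q[2]).T)
    return out
for rx in(-.2,-.3,-.4):
 for ry in (-.15,-.1,-.05,0,.05,.1):
  def res(p):
    o,i=curves([p[0],p[1],p[2],rx,ry])
    return np.r_[[np.sqrt(((o-a)**2).sum(1)).min() for a in outer]+[np.sqrt(((i-a)**2).sum(1)).min() for a in inner]]
  r=least_squares(res,[.5215,-.062,.111],diff_step=1e-4,loss='soft_l1'); print(rx,ry,r.x.round(4),r.cost.round(2))
```

```text
-0.2 -0.15 [ 0.5224 -0.0623  0.1154] 3.44
-0.2 -0.1 [ 0.5222 -0.0626  0.114 ] 2.97
-0.2 -0.05 [ 0.5221 -0.0627  0.1135] 2.64
-0.2 0 [ 0.5221 -0.0627  0.1134] 2.47
-0.2 0.05 [ 0.5219 -0.0626  0.1137] 2.43
-0.2 0.1 [ 0.5218 -0.0624  0.1149] 2.56
-0.3 -0.15 [ 0.5223 -0.0626  0.115 ] 2.75
-0.3 -0.1 [ 0.5223 -0.0628  0.1139] 2.6
-0.3 -0.05 [ 0.5221 -0.063   0.1135] 2.64
-0.3 0 [ 0.5221 -0.063   0.1133] 2.76
-0.3 0.05 [ 0.5219 -0.0629  0.1135] 3.01
-0.3 0.1 [ 0.5218 -0.0627  0.1145] 3.39
-0.4 -0.15 [ 0.5223 -0.0625  0.1156] 1.9
-0.4 -0.1 [ 0.5222 -0.0627  0.1144] 2.04
-0.4 -0.05 [ 0.5221 -0.0629  0.1139] 2.31
-0.4 0 [ 0.522  -0.0629  0.1138] 2.8
-0.4 0.05 [ 0.5219 -0.0629  0.1143] 3.35
-0.4 0.1 [ 0.5218 -0.0626  0.1154] 4.06
```

>>> send_rows(
  targets=[
    [-1,0,0.03,1.5,0,0,0],
    [-1,0,0.03,3,0,0,0],
    [-1,0,0.03,4.5,0,0,0],
    [-1,0,0.03,5.2,0,0,0],
    [-1,0,0.03,5.67,0,0,0],
    [-1,0,0.03,5.67,0,0,0],
    [-1,0,0.03,5.67,0,0,0],
  ],
  squeeze=12,
)

```text
time: 16.52
eef_pos: [0.5231, -0.0635, 0.1083]
tcp_rot: [-2.16, -2.281, 0.001]
force: [-0.1, -0.6, -0.3]
width: 0.0878
```

Run:
```python
from h import *
s=stat()
st,f,c=shot("wrist"); cv2.imwrite("pics/k1.png",f[:,:,::-1])
st,f,c=shot("scene"); crop(f,220,170,110,100,6,"pics/k1s.png")
stat()
```

```text
t 16.5167 p [ 0.5231 -0.0635  0.1083] yaw -86.89 z [-0.001 -0.    -1.   ] F [-0.1 -0.6 -0.3] w 0.0878
t 16.6167 p [ 0.5242 -0.0634  0.1095] yaw -86.92 z [ 0.002  0.    -1.   ] F [ 0.1 -1.9 -0.4] w 0.0876
```

View pics/k1.png

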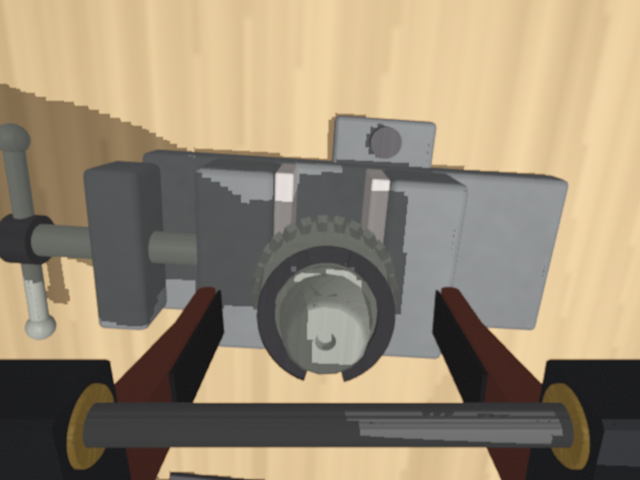

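View pics/k1s.png

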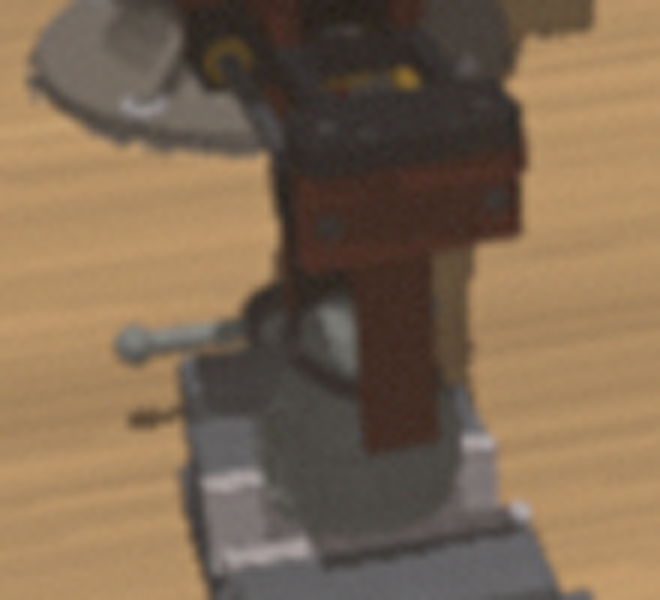

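Run:
```python
from h import *
f=cv2.imread("pics/k1.png")[:,:,::-1]
crop(f,245,235,165,155,4.8,"pics/k2.png")
stat()
```

```text
t 16.6167 p [ 0.5242 -0.0634  0.1095] yaw -86.92 z [ 0.002  0.    -1.   ] F [ 0.1 -1.9 -0.4] w 0.0876
```

View pics/k2.png

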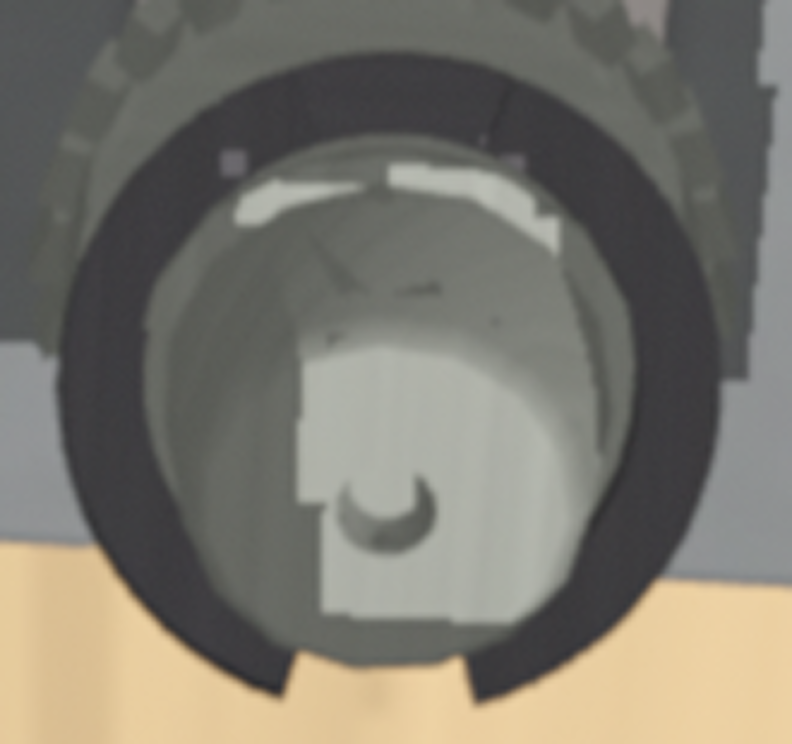

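Run:
```python
from fit import *
m=camera_model("wrist");T=m["hand_eye"]
# work in frame: TCP origin with world-like axes (tool x->? use Rw=diag flip): frame F: xF=tool y, yF=tool x, zF=-tool z
B=np.array([[0,1,0],[1,0,0],[0,0,-1.]])  # tool->F
H=np.linalg.inv(T); c=(m["mtx"],H[:3,:3]@B.T,H[:3,3])
P=lambda L:[(245+x/4.8-.4,235+y/4.8-.4) for x,y in L]
outer=P([(58,395),(65,310),(110,200),(200,105),(300,62),(395,50),(500,65),(600,115),(670,200),(712,300),(718,400),(700,500),(640,610),(560,665),(475,703),(283,697),(170,630),(95,530)])
inner=P([(145,385),(150,290),(200,205),(300,143),(395,133),(480,145),(560,190),(620,280),(635,390),(620,470),(295,655),(466,655),(200,555),(570,580)])
for r0 in(-.3,0,.3):
  x,f,cv_=fitring(c,outer,inner,[0,0,.005,r0,0])
  print(x.round(4),(f**2).sum().round(2),np.abs(f).max())
  n=Rn.from_rotvec([x[3],x[4],0]).as_matrix()[:,2]; print("n",n.round(3),"mid center",(x[:3]+.002*n).round(4),"theta",np.arccos(n[2]))
```

```text
[-0.0012  0.0016  0.0055 -0.3547 -0.05  ] 158.2 8.38975983493949
n [-0.049  0.347  0.937] mid center [-0.0013  0.0023  0.0074] theta 0.35822294317441494
[-0.0012  0.0016  0.0054 -0.354  -0.0238] 159.05 8.402718806528247
n [-0.023  0.347  0.938] mid center [-0.0013  0.0023  0.0073] theta 0.35476420025772964
[-0.0012  0.0016  0.0054 -0.3551 -0.0237] 159.02 8.394789253732485
n [-0.023  0.348  0.937] mid center [-0.0013  0.0022  0.0073] theta 0.3559238650247389
```

>>> send_rows(
  targets=[
    [1,0.08,0,0,0,0,0],
    [1,0.08,0,0,0,0,0],
    [1,0.08,0,0,0,0,0],
    [1,0.08,0,0,0,0,0],
    [1,0.08,0,0,0,0,0],
    [1,0.08,0,0,0,0,0],
    [1,0.08,0,0,0,0,0],
    [1,0.08,0,0,0,0,0],
    [1,0.08,0,0,0,0,0],
    [1,0.08,0,0,0,0,0],
  ],
  squeeze=12,
)

```text
time: 17.45
eef_pos: [0.5227, -0.0615, 0.1082]
tcp_rot: [-2.162, -2.279, 0.001]
force: [-1.8, -0.7, 2.7]
width: 0.0525
```

Run:
```python
from h import *
s=stat()
st,f,c=shot("wrist"); cv2.imwrite("pics/k3.png",f[:,:,::-1])
stat()
```

```text
t 17.45 p [ 0.5227 -0.0615  0.1082] yaw -86.98 z [-0. -0. -1.] F [-1.8 -0.7  2.7] w 0.0525
t 17.5 p [ 0.5228 -0.0615  0.1082] yaw -86.98 z [-0. -0. -1.] F [-2.3 -1.4  2.4] w 0.0524
```

View pics/k3.png

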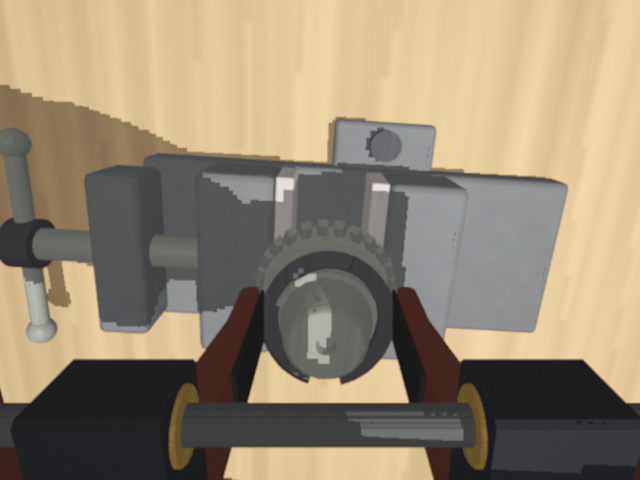

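>>> send_rows(
  targets=[
    [1,0,0,-0.15,0,0,0],
    [1,0,0,-0.3,0,0,0],
    [1,0,0,-0.5,0,0,0],
    [1,0,0,-0.8,0,0,0],
    [1,0,0,-1.2,0,0,0],
    [1,0,0,-1.7,0,0,0],
    [1,0,0,-1.7,0,0,0],
  ],
)

```text
time: 18.08
eef_pos: [0.5247, -0.0614, 0.1534]
tcp_rot: [2.16, 2.277, 0.005]
force: [-0.2, 0.3, 0.6]
width: 0.0521
```

Run:
```python
from h import *
s=stat()
st,f,c=shot("wrist"); cv2.imwrite("pics/k4.png",f[:,:,::-1])
stat()
```

```text
t 18.0833 p [ 0.5247 -0.0614  0.1534] yaw -86.97 z [ 0.004  0.    -1.   ] F [-0.2  0.3  0.6] w 0.0521
t 18.1333 p [ 0.5242 -0.0611  0.1523] yaw -86.95 z [ 0.003  0.001 -1.   ] F [-1.1 -0.5 -0.5] w 0.052
```

View pics/k4.png

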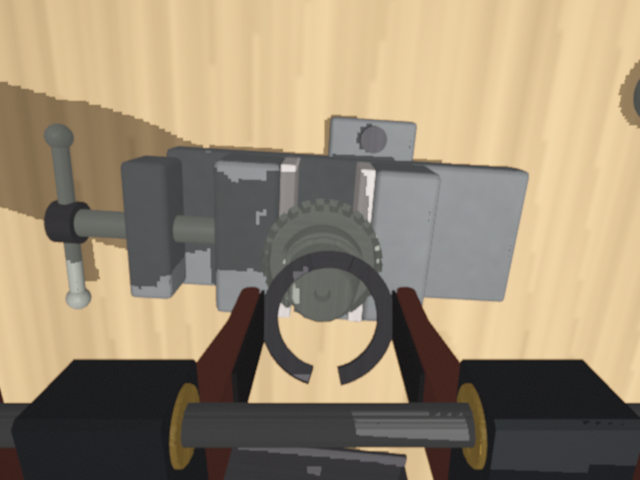

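Run:
```python
from h import *
s=stat(); print(s["joint_positions"].round(2))
go([.42,.23,.19],-89)
```

```text
t 18.1333 p [ 0.5242 -0.0611  0.1523] yaw -86.95 z [ 0.003  0.001 -1.   ] F [-1.1 -0.5 -0.5] w 0.052
[-0.53  0.37  0.66  2.01 -0.3   0.85  0.35]
shift [11.851 -3.537 -1.514] turn [ 0.031 -0.005  0.341] rows>= 7.469756721263663 0.2872766980088538 t 18.1333
```

>>> send_rows(
  targets=[
    [1,0,0,-0.75,0,0,0],
    [1,0.6,-0.2,-1.5,0,0,0.1],
    [1,2,-0.6,-1.5,0,0,0.3],
    [1,3.4,-1,-1.5,0,0,0.3],
    [1,4.8,-1.4,-1.5,0,0,0.3],
    [1,6.2,-1.85,-1.5,0,0,0.3],
    [1,7.6,-2.3,-1.5,0,0,0.3],
    [1,9,-2.7,-1.5,0,0,0.3],
    [1,10.4,-3.1,-1.5,0,0,0.3],
    [1,11.3,-3.4,-1.5,0,0,0.3],
    [1,11.85,-3.54,-1.5,0,0,0.3],
    [1,11.85,-3.54,-1.5,0,0,0.3],
  ],
)

```text
time: 19.13
eef_pos: [0.4174, 0.2335, 0.1879]
tcp_rot: [-2.19, -2.251, -0.0]
force: [0.8, 0.6, 0.3]
width: 0.0524
```

Run:
```python
from h import *
s=stat()
st,f,c=shot("wrist"); cv2.imwrite("pics/l1.png",f[:,:,::-1])
st,f,c=shot("top"); cv2.imwrite("pics/l1t.png",f[:,:,::-1])
go([.42,.23,.012],-89)
```

```text
t 19.1333 p [0.4174 0.2335 0.1879] yaw -88.41 z [-0.001  0.001 -1.   ] F [0.8 0.6 0.3] w 0.0524
shift [0.017 0.051 7.039] turn [-0.002  0.006  0.048] rows>= 4.219928738961119 0.04075965580564784 t 19.2333
```

View pics/l1.png

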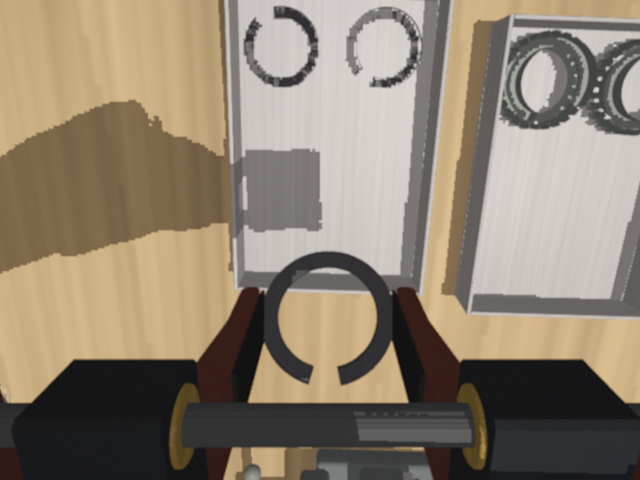

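View pics/l1t.png

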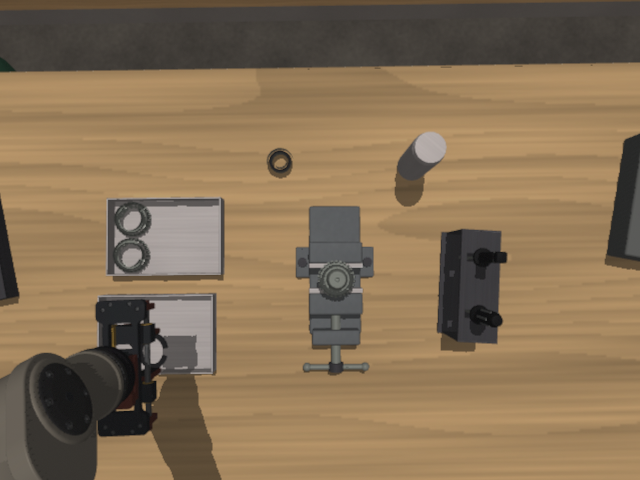

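>>> send_rows(
  targets=[
    [1,0,0.05,1.3,0,0,0],
    [1,0,0.05,2.6,0,0,0],
    [1,0,0.05,3.9,0,0,0],
    [1,0,0.05,5.2,0,0,0],
    [1,0,0.05,6.2,0,0,0],
    [1,0,0.05,6.9,0,0,0],
    [1,0,0.05,7.15,0,0,0],
    [1,0,0.05,7.15,0,0,0],
    [1,0,0.05,7.15,0,0,0],
  ],
)

```text
time: 19.98
eef_pos: [0.421, 0.229, 0.01]
tcp_rot: [2.199, 2.243, 0.0]
force: [-0.0, 0.1, -0.6]
width: 0.0523
```

Run:
```python
from h import *
s=stat()
```

```text
t 19.9833 p [0.421 0.229 0.01 ] yaw -88.87 z [ 0.001 -0.    -1.   ] F [-0.   0.1 -0.6] w 0.0523
```

>>> send_rows(
  targets=[
    [1,0,0,0.08,0,0,0],
    [1,0,0,0.08,0,0,0],
    [-0.5,0,0,0.08,0,0,0],
    [-0.5,0,0,0.08,0,0,0],
    [-0.5,0,0,0.08,0,0,0],
    [-0.5,0,0,0.08,0,0,0],
    [-0.5,0,0,-0.5,0,0,0],
    [-0.5,0,0,-2,0,0,0],
    [-0.5,0,0,-3.5,0,0,0],
    [-0.5,0,0,-5,0,0,0],
    [-0.5,0,0,-6.5,0,0,0],
    [-1,0,0,-7.2,0,0,0],
  ],
)

```text
time: 20.98
eef_pos: [0.4218, 0.2305, 0.1936]
tcp_rot: [2.198, 2.244, 0.008]
force: [1.2, 1.0, -0.1]
width: 0.0697
```

Run:
```python
from h import *
s=stat()
st,f,c=shot("wrist"); cv2.imwrite("pics/l2.png",f[:,:,::-1])
print(s["joint_positions"].round(2))
go([.522,-.065,.21],-90)
go([.522,-.065,.21],-1)
```

```text
t 20.9833 p [0.4218 0.2305 0.1936] yaw -88.81 z [ 0.004  0.004 -1.   ] F [ 1.2  1.  -0.1] w 0.0697
[-1.17  0.21  0.62  2.07 -0.15  0.9  -0.44]
shift [-11.931   3.723  -0.646] turn [ 0.057 -0.059  0.199] rows>= 7.502664043373175 0.18038192039970985 t 21.0333
shift [-11.931   3.723  -0.646] turn [ 9.1000e-02 -3.0000e-03 -1.4634e+01] rows>= 7.502664043373175 12.263620091073737 t 21.0333
```

View pics/l2.png

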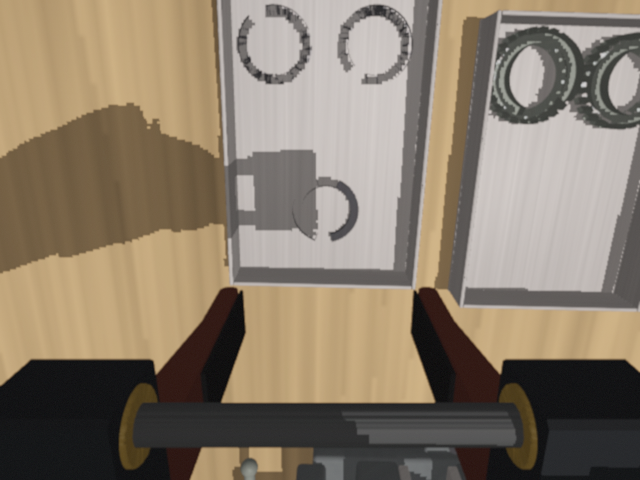

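>>> send_rows(
  targets=[
    [-1,-1.4,0.45,-0.6,0,0,0.2],
    [-1,-2.8,0.9,-0.6,0,0,0.2],
    [-1,-4.2,1.3,-0.6,0,0,0.2],
    [-1,-5.6,1.75,-0.6,0,0,0.2],
    [-1,-7,2.2,-0.6,0,0,0.2],
    [-1,-8.4,2.6,-0.6,0,0,0.2],
    [-1,-9.8,3.05,-0.6,0,0,0.2],
    [-1,-11,3.4,-0.6,0,0,0.2],
    [-1,-11.9,3.72,-0.6,0,0,0.2],
    [-1,-11.9,3.72,-0.6,0,0,0.2],
    [-1,-11.9,3.72,-0.6,0,0,0.2],
  ],
)

```text
time: 21.95
eef_pos: [0.5193, -0.0668, 0.204]
tcp_rot: [-2.224, -2.219, 0.002]
force: [-0.3, -0.1, -0.5]
width: 0.0878
```

Run:
```python
from h import *
stat()
shot("wrist")
st,f,c=shot("wrist");s=stat(); cv2.imwrite("pics/m1.png",f[:,:,::-1]); crop(f,230,150,170,140,4.5,"pics/m1c.png")
c=cam("wrist",s)
for p in([.522,-.065,.13],[.522,-.065,.102],[.522,-.065,.091]): print(proj(c,p))
```

```text
t 21.95 p [ 0.5193 -0.0668  0.204 ] yaw -90.15 z [-0.001 -0.001 -1.   ] F [-0.3 -0.1 -0.5] w 0.0878
t 22.05 p [ 0.5191 -0.0643  0.2039] yaw -89.91 z [-0.001  0.001 -1.   ] F [-0.2  0.7  1. ] w 0.0878
[333.82992333 252.06766307]
[333.3237608  237.55945512]
[333.15055829 232.59492712]
```

View pics/m1c.png

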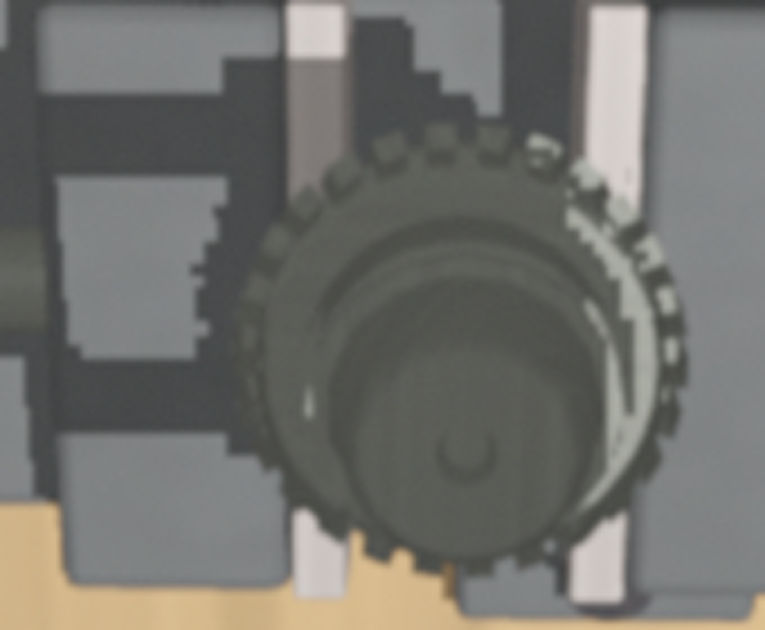

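>>> send_rows(
  targets=[
    [-1,0,0.115,0.8,0,0,0],
    [-1,0,0.115,1.8,0,0,0],
    [-1,0,0.115,2.8,0,0,0],
    [-1,0,0.115,3.8,0,0,0],
    [-1,0,0.115,4.6,0,0,0],
    [-1,0,0.115,5.1,0,0,0],
    [-1,0,0.115,5.1,0,0,0],
    [-1,0,0.115,5.1,0,0,0],
  ],
  squeeze=10,
)

```text
time: 22.72
eef_pos: [0.5223, -0.0646, 0.077]
tcp_rot: [-2.219, -2.223, 0.001]
force: [-0.1, 0.1, 0.1]
width: 0.0878
```

Run:
```python
from h import *
stat()
st,f,c=shot("wrist");s=stat(); cv2.imwrite("pics/m2.png",f[:,:,::-1])
```

```text
t 22.7167 p [ 0.5223 -0.0646  0.077 ] yaw -89.89 z [-0.001  0.    -1.   ] F [-0.1  0.1  0.1] w 0.0878
t 22.7667 p [ 0.523  -0.0649  0.0777] yaw -89.91 z [ 0.001  0.    -1.   ] F [ 1.1 -0.3  1. ] w 0.0879
```

View pics/m2.png

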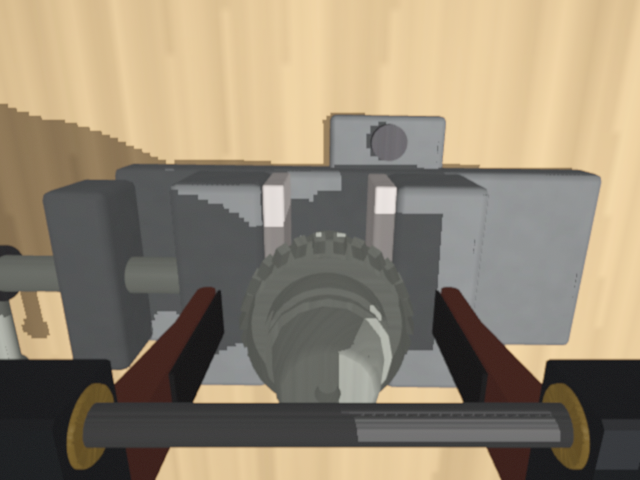

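>>> send_rows(
  targets=[
    [1,0,0,0.04,0,0,0],
    [1,0,0,0.04,0,0,0],
    [1,0,0,0.04,0,0,0],
    [1,0,0,0.04,0,0,0],
    [1,0,0,0.04,0,0,0],
    [1,0,0,0.04,0,0,0],
    [1,0,0,0.04,0,0,0],
  ],
  squeeze=10,
)

```text
time: 23.35
eef_pos: [0.5228, -0.0654, 0.0765]
tcp_rot: [2.221, 2.222, 0.001]
force: [-0.7, 0.6, 6.4]
width: 0.0685
```

>>> send_rows(
  targets=[
    [1,0,0,0,0,0,0],
    [1,0,0,0,0,0,0],
    [1,0,0,0,0,0,0],
    [1,0,0,0,0,0,0],
  ],
  squeeze=45,
)

```text
time: 23.68
eef_pos: [0.5229, -0.0654, 0.0766]
tcp_rot: [2.221, 2.222, 0.001]
force: [-0.3, 1.5, 7.1]
width: 0.0679
```

Run:
```python
from h import *
stat()
```

```text
t 23.6833 p [ 0.5229 -0.0654  0.0766] yaw -89.97 z [ 0.001  0.    -1.   ] F [-0.3  1.5  7.1] w 0.0679
```

>>> send_rows(
  targets=[
    [1,0,0,-0.06,0,0,0],
    [1,0,0,-0.15,0,0,0],
    [1,0,0,-0.3,0,0,0],
    [1,0,0,-0.5,0,0,0],
    [1,0,0,-0.5,0,0,0],
  ],
)

```text
time: 24.1
eef_pos: [0.5228, -0.0656, 0.0892]
tcp_rot: [2.22, 2.222, 0.001]
force: [0.7, 0.2, -2.9]
width: 0.0682
```

Run:
```python
from h import *
stat()
st,f,c=shot("wrist");s=stat(); cv2.imwrite("pics/m3.png",f[:,:,::-1])
st,f,c=shot("scene"); crop(f,220,170,110,100,6,"pics/m3s.png")
```

```text
t 24.1 p [ 0.5228 -0.0656  0.0892] yaw -89.97 z [ 0.001 -0.    -1.   ] F [ 0.7  0.2 -2.9] w 0.0682
t 24.15 p [ 0.5227 -0.0655  0.0889] yaw -89.96 z [ 0.001  0.    -1.   ] F [ 0.  -0.1 -3.5] w 0.0678
```

View pics/m3.png

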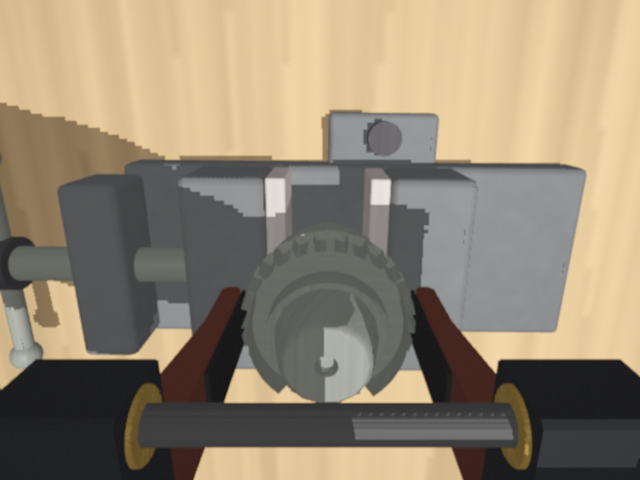

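View pics/m3s.png

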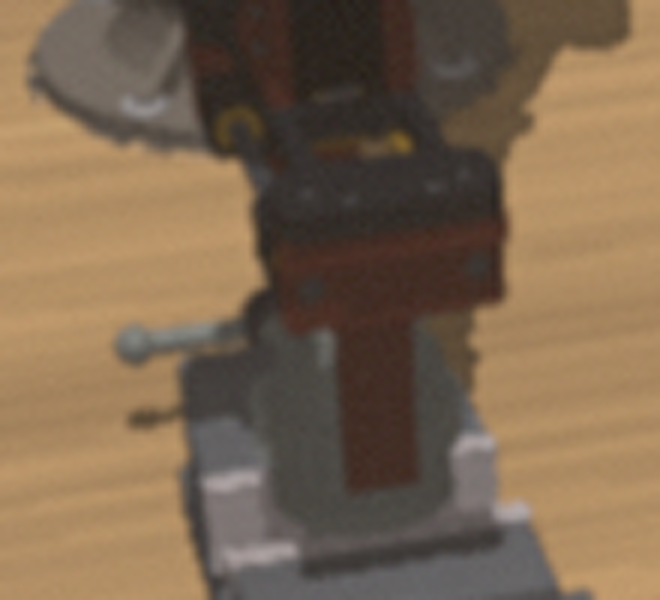

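Run:
```python
from h import *
c=cam("scene")
k=lambda p:(np.array(proj(c,p))-[220,170])*6
print("gear bottom front if lifted w/ grip",k([.556,-.065,.0865]),"if still on flange",k([.556,-.065,.074]),"tip outer",k([.5695,-.065,.0889]),k([.556,-.065,.0889]))
print("body top",k([.556,-.065,.091]),k([.551,-.065,.102]),k([.522,-.065,.13]))
m=camera_model("wrist");H=np.linalg.inv(m["hand_eye"]);w=(m["mtx"],H[:3,:3],H[:3,3])
# gear in tool frame for bottom at TCP+2 : hub top z = -(28-2)mm
for b in(.002,-.005,-.01):
  # width of body top at tool z=-(17)-b...
  print(b,proj(w,[.0,.034,-(.017)+b]),proj(w,[0,-.034,-.017+b]),proj(w,[.034,0,-.017+b]))
```

```text
gear bottom front if lifted w/ grip [379.79319696 481.00867798] if still on flange [382.03260941 514.40813254] tip outer [388.78155327 495.98859349] [379.35970427 474.54340211]
body top [378.97945779 468.87226054] [373.52812097 431.24652553] [348.74177454 311.67991746]
0.002 [417.22723129 327.53213837] [240.64868926 327.48907623] [328.99931867 243.72947699]
-0.005 [420.96054846 337.01916654] [236.99341482 336.9718925 ] [329.04328026 250.12202537]
-0.01 [423.82440414 344.29673722] [234.18947687 344.24610102] [329.077169   255.04985959]
```

Run:
```python
from h import *
a=cv2.imread("pics/m2.png");b=cv2.imread("pics/m3.png")
t=np.hstack([cv2.resize(i[215:415,232:424],None,fx=2,fy=2,interpolation=cv2.INTER_CUBIC) for i in(a,b)])
cv2.imwrite("pics/m4.png",t)
```

```text
(no output)
```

View pics/m4.png

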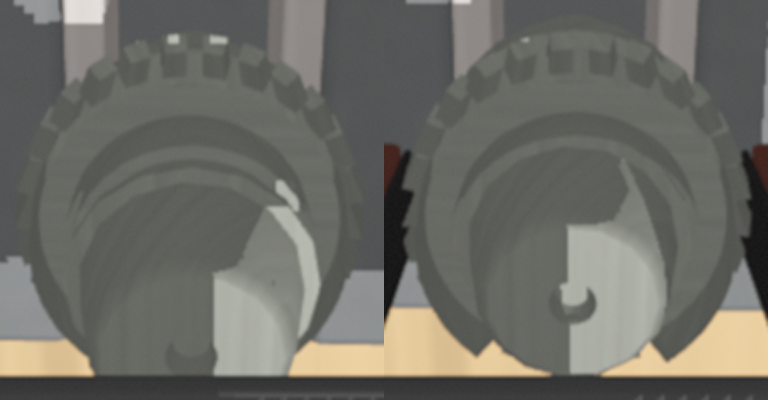

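>>> send_rows(
  targets=[
    [1,0,0,-0.4,0,0,0],
    [1,0,0,-0.9,0,0,0],
    [1,0,0,-1.5,0,0,0],
    [1,0,0,-2.1,0,0,0],
    [1,0,0,-2.7,0,0,0],
    [1,0,0,-3.2,0,0,0],
    [1,0,0,-3.2,0,0,0],
  ],
)

```text
time: 24.78
eef_pos: [0.5242, -0.066, 0.1717]
tcp_rot: [2.219, 2.219, 0.006]
force: [0.2, 0.3, -2.7]
width: 0.0679
```

Run:
```python
from h import *
s=stat();print(s["joint_positions"].round(2))
go([.604,.222,.168],-90)
```

```text
t 24.7833 p [ 0.5242 -0.066   0.1717] yaw -90.0 z [ 0.005  0.001 -1.   ] F [ 0.2  0.3 -2.7] w 0.0679
[-0.59  0.36  0.74  2.   -0.31  0.89  0.32]
shift [11.518  3.191  0.171] turn [ 0.048 -0.006  0.   ] rows>= 7.166169261815321 0.04064853735107005 t 24.7833
```

>>> send_rows(
  targets=[
    [1,0.4,0.1,0,0,0,0],
    [1,1.2,0.33,0,0,0,0],
    [1,2.4,0.66,0,0,0,0],
    [1,3.7,1.0,0,0,0,0],
    [1,5,1.4,0,0,0,0],
    [1,6.3,1.75,0,0,0,0],
    [1,7.6,2.1,0,0,0,0],
    [1,8.9,2.45,0,0,0,0],
    [1,10.1,2.8,0,0,0,0],
    [1,11,3.05,0,0,0,0],
    [1,11.5,3.2,0,0,0,0],
    [1,11.5,3.2,0,0,0,0],
  ],
)

```text
time: 25.78
eef_pos: [0.6016, 0.2267, 0.167]
tcp_rot: [-2.214, -2.227, 0.001]
force: [-0.9, 0.5, -4.2]
width: 0.0679
```

Run:
```python
from h import *
s=stat()
shot("wrist");st,f,c=shot("wrist"); cv2.imwrite("pics/n1.png",f[:,:,::-1]);s=stat()
c=cam("wrist",s)
for q in [(.604-.072,.1536),(.604+.072,.1536),(.604-.072,.2936),(.604+.072,.2936)]: print(proj(c,[q[0],q[1],.003]))
go([.604,.222,.0085],-90)
```

```text
t 25.7833 p [0.6016 0.2267 0.167 ] yaw -89.64 z [-0.001  0.    -1.   ] F [-0.9  0.5 -4.2] w 0.0679
t 25.8833 p [0.6016 0.2212 0.1677] yaw -89.97 z [-0.001 -0.002 -1.   ] F [ 1.6 -1.2 -3.7] w 0.0677
[244.79114775 291.10716084]
[418.37136619 291.32527023]
[233.64915315 115.87621993]
[430.72843987 115.97909236]
shift [0.043 0.105 6.366] turn [-0.014  0.016  0.005] rows>= 3.817123038606108 0.018072492127070378 t 25.8833
```

View pics/n1.png

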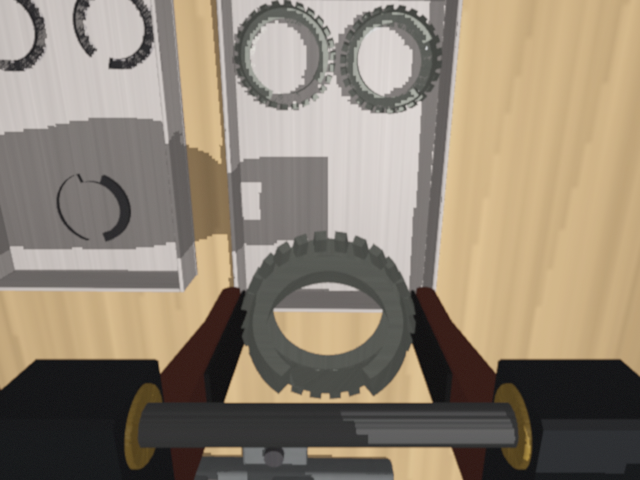

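>>> send_rows(
  targets=[
    [1,0.04,0.1,0.5,0,0,0],
    [1,0.04,0.1,1.3,0,0,0],
    [1,0.04,0.1,2.2,0,0,0],
    [1,0.04,0.1,3.1,0,0,0],
    [1,0.04,0.1,4,0,0,0],
    [1,0.04,0.1,4.8,0,0,0],
    [1,0.04,0.1,5.4,0,0,0],
    [1,0.04,0.1,5.8,0,0,0],
    [1,0.04,0.1,6.1,0,0,0],
    [1,0.04,0.1,6.3,0,0,0],
    [1,0.04,0.1,6.3,0,0,0],
    [1,0.04,0.1,6.3,0,0,0],
  ],
)

```text
time: 26.88
eef_pos: [0.6053, 0.2231, 0.0115]
tcp_rot: [2.221, 2.222, 0.001]
force: [-0.7, -0.9, -4.1]
width: 0.0677
```

Run:
```python
from h import *
s=stat()
```

```text
t 26.8833 p [0.6053 0.2231 0.0115] yaw -89.97 z [ 0.001  0.    -1.   ] F [-0.7 -0.9 -4.1] w 0.0677
```

>>> send_rows(
  targets=[
    [1,0,0,0.05,0,0,0],
    [1,0,0,0.1,0,0,0],
    [1,0,0,0.15,0,0,0],
    [1,0,0,0.18,0,0,0],
    [1,0,0,0.18,0,0,0],
  ],
)

```text
time: 27.3
eef_pos: [0.6047, 0.2232, 0.0065]
tcp_rot: [-2.221, -2.222, -0.0]
force: [-0.4, 0.0, -3.5]
width: 0.0679
```

>>> send_rows(
  targets=[
    [1,0,0,0.03,0,0,0],
    [1,0,0,0.06,0,0,0],
    [1,0,0,0.06,0,0,0],
  ],
)

```text
time: 27.55
eef_pos: [0.6049, 0.2232, 0.006]
tcp_rot: [-2.22, -2.222, -0.001]
force: [-3.4, 0.5, 6.1]
width: 0.0677
```

>>> send_rows(
  targets=[
    [0.4,0,0,0,0,0,0],
    [-1,0,0,0,0,0,0],
    [-1,0,0,0,0,0,0],
    [-1,0,0,0,0,0,0],
    [-1,0,0,0,0,0,0],
    [-1,0,0,-0.4,0,0,0],
    [-1,0,0,-1.5,0,0,0],
    [-1,0,0,-3,0,0,0],
    [-1,0,0,-4.5,0,0,0],
    [-1,0,0,-6,0,0,0],
    [-1,0,0,-7,0,0,0],
    [-1,0,0,-7,0,0,0],
  ],
)

```text
time: 28.55
eef_pos: [0.6083, 0.2235, 0.1869]
tcp_rot: [2.219, 2.219, 0.015]
force: [1.4, -0.4, 0.4]
width: 0.088
```

Run:
```python
from h import *
s=stat()
st,f,c=shot("wrist"); cv2.imwrite("pics/o1.png",f[:,:,::-1]);s=stat()
st,f,c=shot("scene"); cv2.imwrite("pics/o1s.png",f[:,:,::-1])
st,f,c=shot("top"); cv2.imwrite("pics/o1t.png",f[:,:,::-1])
```

```text
t 28.55 p [0.6083 0.2235 0.1869] yaw -90.01 z [ 0.009  0.004 -1.   ] F [ 1.4 -0.4  0.4] w 0.088
t 28.6 p [0.6068 0.2234 0.1839] yaw -89.99 z [ 0.006  0.003 -1.   ] F [-0.5 -0.6 -0.7] w 0.0879
```

View pics/o1.png

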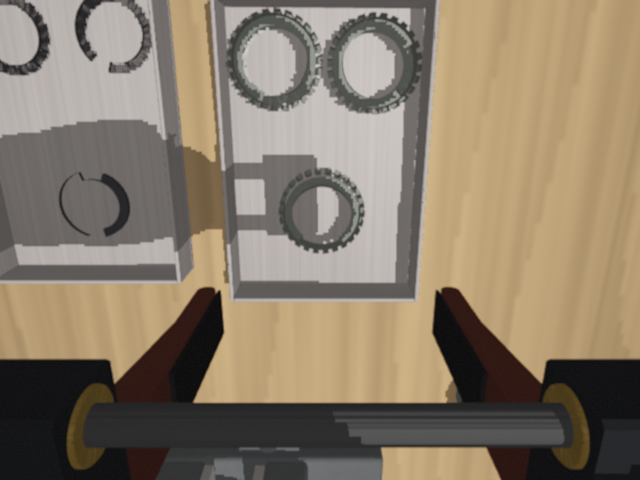

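View pics/o1s.png

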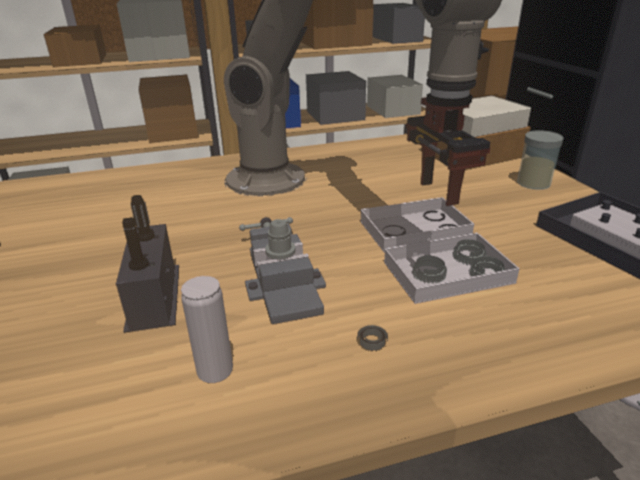

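View pics/o1t.png

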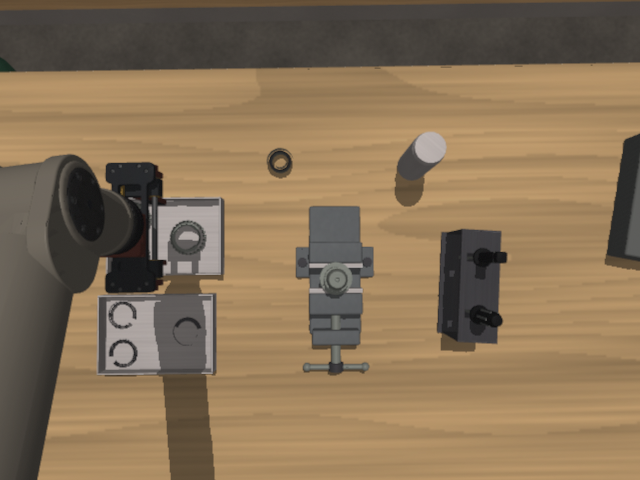

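>>> send_rows(
  targets=[
    [-1,0,0,0,0,0,0],
    [-1,0,0,0,0,0,0],
    [-1,0,0,0,0,0,0],
  ],
)

```text
time: 28.95
eef_pos: [0.6041, 0.2229, 0.1787]
tcp_rot: [-2.22, -2.222, 0.003]
force: [0.3, -0.1, -0.0]
width: 0.0878
```

Run:
```python
from h import *
stat(); print(job_done())
```

```text
t 28.95 p [0.6041 0.2229 0.1787] yaw -89.97 z [-0.002 -0.001 -1.   ] F [ 0.3 -0.1 -0. ] w 0.0878
the job is handed in; nothing more can be done
None
```

The shaft is stripped and I handed the job in at about 29 s of the 72 s allowed; no verdict was reported.

I lifted one end of the ring out of the groove with the pick, then hung the pick back in its own slot. I put the ring in the ring tray, then lifted the gear off the shaft. I lowered it into the gear tray until the force showed floor contact, and released it.

**What the last pictures (wrist, top and scene cameras) show:**
- **Ring:** it lies on the floor of the ring tray.
- **Gear:** it lies flat in the gear tray, clear of the two fixed gears.
- **Pick:** it hangs upright in its slot.
- **Bystanders:** the screwdriver, spray can and bearing look unmoved.
- **Gripper:** it is open, well above the trays, and reads about 0 N.

**Checks that disagreed or were indirect:**
- The different position readings disagreed by about 2 to 3 mm. I corrected this by comparing positions within the wrist image.
- During the ring lift the wrist force stayed at only 1 to 2 N, below the 5 to 12 N expected. I confirmed from the pictures, not the force, that the ring was resting on the blade and had come free.
- Closing on the gear gave an unexplained upward force of about 7 N. It went away once the gear was lifted.

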